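Weigh out brass bars on the spring scale

ROBOT

A 7-joint arm with a two-finger parallel gripper is mounted at the origin on a cart in front of the work surface, level with it; the furniture and walls round the work are solid. World frame = base frame: x ahead of the robot, y to its left, z up, the work surface at z = 0. Lengths are in m, angles in rad, forces in N, time in s.
With the tool pointing down it reaches from about 0.425 to 1.025 m from the base axis. Payload 3.6 kg.
Tool frame: the origin (TCP) lies on the centre line of the jaws, within the pads' length; the fingertips stand 14 mm ahead of it and the grasp point (between the pads) lies 5 mm behind it (bot.nose_length is the distance from the TCP to the fingertips, in m); z points along the fingers, y is the line along which they close (so a half turn about z gives the same grasp; the last joint's range is limited). The gripper opens to 85 mm and grips with 20 to 120 N. Pads are 22 mm wide; open, the fingers measure 114 mm over their backs; the gripper's body (76 mm by 85 mm) begins 54 mm behind the grasp point. The pads swing forward as they close: fully open they stand 13 mm farther back than shut.
Start: joints at [-1.204, 0.591, 0.048, 1.609, -0.033, 0.943, -0.034], TCP at [0.322, 0.649, 0.245] pointing down, gripper open.
Joint ranges: [-2.69, 2.69], [-0.47, 2.24], [-1.27, 1.36], [0.19, 2.51], [-1.53, 4.68], [0.08, 2.07], [-3.09, 3.09]. Speed limits (rad/s): [2.57, 2.57, 3.14, 3.14, 3.14, 3.14, 3.14].

INTERFACE

Orientations are given as a unit quaternion [w, x, y, z].
In Python, from cell import bot gives the robot as it stands.
- The arm moves only by the tool arm_command, never from a script. Its argument "steps" is a list of rows, each an object of numbers: "x", "y", "z": the shift along the tool's x, y, z scaled (see below); "rx", "ry", "rz": the turn, a rotation vector about the tool's x, y, z scaled (see below); "grip": the opening, from 0 (shut) to 1 (fully open). In form: [{"x": .., "y": .., "z": .., "rx": .., "ry": .., "rz": .., "grip": ..}, ...]. A call has exactly 5 rows; each row shifts and turns the commanded pose from where the row before left it, along the tool's axes as they then stand; what a row does not reach is not made up. The controller multiplies each number of a shift by 0.2 m and each number of a turn by 60 degrees. A row lasts 1/8 s, in which the tool goes at most 62.5 mm and 10.7 degrees, less where a joint would pass 70% of its speed; a pose out of reach is approached as far as the arm can. A call with a number of a shift or a turn outside -1 to 1 is refused whole. A call with a gripper value outside its range is refused whole. The fingers move at their own pace and stop on an object; "newtons" is the grip in N (left out, the last holds). Time passes only in rows, so rows that do not move let the fingers close, or fill a call up. It gives the time, the measured TCP pose, the force, the opening and the grip force at its end, in the units of the state.
- bot.get_state(): the state, without advancing time (a new reading comes with each control period).
- bot.read_camera(name): name is "side" or "top" or "wrist"; returns a dict with "pixels" (384x512x3 uint8, red, green, blue), "z_map" (384x512 float32, m along the optical axis (not along the pixel's ray), 0 where there is no reading), "K" (3x3 intrinsics, pixels), "R" (3x3) and "t" (3): a world point X has camera coordinates R X + t. Camera axes: x right, y down, z forward; pixel columns grow to the right and rows downward; lengths in m; the calibration is good to about 2 mm. A picture is of the moment at which its call begins.
- bot.sign_off(): hands the job in; it is judged then, once.
The state is a dict: "time_s": time; "qpos": joint angles; "joint_vel": joint speeds; "joint_efforts": joint torques, N m; "tcp_pos": TCP position; "ee_rot": TCP orientation; "contact_force": force on the tool from outside, world axes, zero at the start; "torque": the same for the moment, N m; "grip_width": finger opening in m; "gripper_force": force on a finger pad.
Only numpy, scipy, OpenCV 4.12 (cv2) and the standard library are available. Lean on these libraries where they do the work, as an engineer would, in place of code of your own. Each camera call takes 0.05 s, during which the arm holds its last target. There are 200 camera calls.

TASK

Weigh out a charge of brass: take bars from the sloping rack and stand them upright in the cups of the spring scale until the scale's pointer rests between the two prongs of the target clip. The bars differ a little in weight, so watch the pointer. Leave the bars you do not need standing in the rack, do not shift the clip, and leave the loupe, the steel block and the pliers where they are.

Things in the scene. Friction and masses are not known exactly. Their poses are not given: they have to be found in the camera images.
- bar_thick_1: Thick brass bar, round, 16 mm in diameter and 110 mm long, about 190 g (up to a tenth more or less). Origin: centre of its foot; z runs up along the bar. Starts in any one of the rack's four slots, leaning 35 degrees from vertical; can be gripped across its upper half with the tool tilted along the bar, and drawn out lengthwise.
- bar_thick_2: Thick brass bar, round, 16 mm in diameter and 110 mm long, about 190 g (up to a tenth more or less). Origin: centre of its foot; z runs up along the bar. Starts in any one of the rack's four slots, leaning 35 degrees from vertical; can be gripped across its upper half with the tool tilted along the bar, and drawn out lengthwise.
- bar_thin_1: Thin brass bar, round, 12 mm in diameter and 100 mm long, about 95 g (up to a tenth more or less). Origin: centre of its foot; z runs up along the bar. Starts in any one of the rack's four slots, leaning 35 degrees from vertical; can be gripped across its upper half with the tool tilted along the bar, and drawn out lengthwise.
- bar_thin_2: Thin brass bar, round, 12 mm in diameter and 100 mm long, about 95 g (up to a tenth more or less). Origin: centre of its foot; z runs up along the bar. Starts in any one of the rack's four slots, leaning 35 degrees from vertical; can be gripped across its upper half with the tool tilted along the bar, and drawn out lengthwise.
- rack: Fixed wooden rack, 230 mm wide (y), base 110 mm deep, front is -x. Four slots at y = -84, -28, 28, 84 mm, 19 mm wide. Bars stand on a ledge, feet 23 mm above the table, tops leaning 35 degrees to the back (+x). Ribs beside them reach 44 mm up along the bars; above that only a steel strip 8 mm wide, to 72 mm, lies under (+x of) each bar. Origin: centre of the underside.
- cup_floor (a point): Centre of the inner floor of the middle of three square aluminium cups (28 mm inside, 3 mm walls, 55 mm deep, open on top) in a row along this point's y (at -42, 0, 42 mm); x points to the back of the scale, z up. The cups ride on the sprung carriage and sink about 10 mm per 95 g, at most 60 mm; empty, the floor is 79 mm above the table.
- pointer_tip (a point): Tip of the dark pointer fixed to the cups' carriage, on the front of the white plate at the left (+y) end of the scale; it sinks with the cups. The scale's column reaches 175 mm above the table.
- clip_mid (a point): Middle of the gap between the two prongs of the brass target clip on the left edge of the white plate (13 mm between the prongs), the same x and y as the pointer tip. Its height differs from start to start and it stays put: when the pointer tip is at its height, to 6.5 mm up or down, the load is right.
- loupe: Grey loupe, 25 mm in diameter and 16 mm high, a loose bystander. Origin: underside.
- bench_block: Steel bench block, 64 x 64 x 18 mm, a loose bystander. Origin: underside.
- pliers: Flat pliers with red handles, 48 x 135 x 12 mm, a loose bystander. Origin: underside.
- carriage (a joint): How far the cups' carriage has sunk from its top stop, m (0 to 0.060; about 0.003 when empty).

How it is judged:
By the outcome, as a careful person would: the job done as asked, in the order asked, and still so for the second after the job is handed in, with the robot touching nothing.
It also fails if it takes over 64 s, if anything falls off the work surface, if the arm or the gripper's body presses on something with over 40 N, if the wrist force passes 120 N, or if a joint passes its speed limit or range.

## Working session

There is one attempt and no reset: what is moved stays moved. The work goes in short steps, Python scripts to look and compute and a tool call to move; the robot and the scene stay as the last step left them, time stands still between calls to the robot, and variables do not carry over. Pictures are saved under pics/ and viewed, at most 10 in all, crops included, and the job is handed in when it is done.

Besides the shell and the picture viewer there is one more tool, called after ">>>" by a JSON object that holds its "api" and its "payload", one argument or row to a line. arm_command: Moves the arm, as the interface text tells. Its arguments: {"type":"object","properties":{"steps":{"type":"array","items":{"type":"object","properties":{"x":{"type":"number"},"y":{"type":"number"},"z":{"type":"number"},"rx":{"type":"number"},"ry":{"type":"number"},"rz":{"type":"number"},"grip":{"type":"number"}}}},"newtons":{"type":"number"}},"required":["steps"]}

```bash
ls; mkdir -p pics; cat > h.py <<'E'
import numpy as np,cv2
from cell import bot
def shot(n,name):
    c=bot.read_camera(n); np.savez('pics/'+name+'.npz',**c); cv2.imwrite('pics/'+name+'.png',c['pixels'][:,:,::-1]); return c
def load(name): return dict(np.load('pics/'+name+'.npz'))
def pt(c,u,v,z=None):
    z=c['z_map'][int(v),int(u)] if z is None else z
    return c['R'].T@(np.linalg.inv(c['K'])@[u,v,1]*z-c['t'])
def plane(c,u,v,h):
    d=c['R'].T@np.linalg.inv(c['K'])@[u,v,1]; o=-c['R'].T@c['t']; return o+d*(h-o[2])/d[2]
def proj(c,X):
    p=c['K']@(c['R']@np.asarray(X)+c['t']); return p[:2]/p[2]
def cloud(c):
    v,u=np.mgrid[:384,:512]; z=c['z_map']; P=np.stack([u*z,v*z,z],-1)@np.linalg.inv(c['K']).T
    return (P-c['t'])@c['R']
E
python3 - <<'E'
from h import *
for n in('side','top','wrist'):
    c=shot(n,n+'0'); print(n,(-c['R'].T@c['t']).round(3),c['R'].round(2).tolist(),c['K'][0,0])
a=[cv2.imread(f'pics/{n}0.png') for n in('side','top')]
s=bot.get_state();print(s)
E
```

```text
pics
side [ 0.041 -0.792  0.453] [[0.82, -0.57, -0.03], [-0.23, -0.29, -0.93], [0.52, 0.77, -0.37]] 371.8916389445594
top [ 0.389 -0.048  1.385] [[0.0, -1.0, 0.0], [-0.99, -0.0, -0.11], [0.11, -0.0, -0.99]] 383.99800953424364
wrist [0.254 0.682 0.372] [[0.44, 0.9, -0.0], [0.86, -0.42, 0.3], [0.27, -0.13, -0.95]] 264.95817313263126
{'time_s': 0.15, 'qpos': array([-1.20350508,  0.59192457,  0.04829941,  1.60953354, -0.03329504,
        0.94268047, -0.03367303]), 'joint_vel': array([ 0.00059671, -0.00166527,  0.00067026, -0.00340179, -0.00146829,
       -0.00098882, -0.00065956]), 'joint_efforts': array([ 2.45843512e-03, -5.49244487e+01,  1.54950064e+00, -1.98453695e+01,
        9.56686679e-03,  5.64791932e-03,  1.46767825e-06]), 'tcp_pos': array([0.3220845 , 0.64884174, 0.24438933]), 'ee_rot': array([-1.51716687e-04,  2.28304903e-01,  9.73589294e-01, -8.57435966e-04]), 'contact_force': array([-0.24312365, -0.25598613, -0.19351478]), 'torque': array([ 0.02409607,  0.03875745, -0.03851558]), 'gripper_force': 0.0, 'grip_width': 0.08537031469188348}
```

View pics/side0.png

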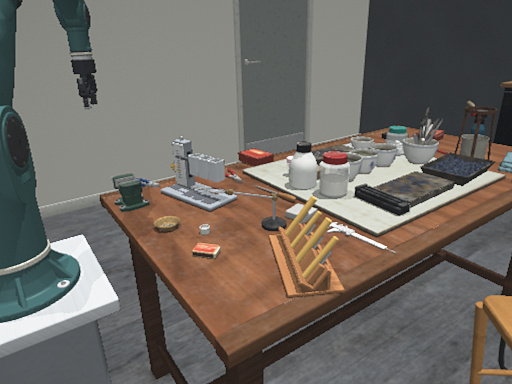

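View pics/top0.png

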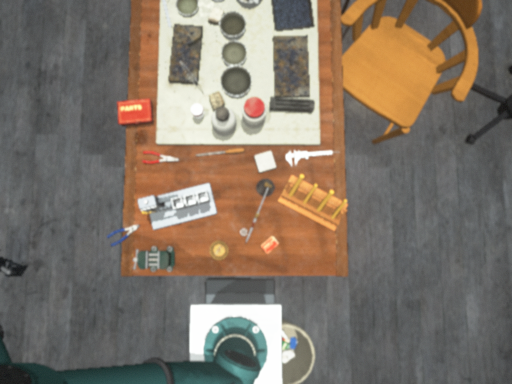

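Side view: scale with column about (183,165), rack of four leaning bars about (310,250). In the top view the scale is at (178,205), the rack at (313,200), the steel block at (265,161) and the loupe near (245,232). I'll enlarge both.

```bash
python3 - <<'E'
from h import *
t=cv2.imread('pics/top0.png');s=cv2.imread('pics/side0.png')
r=lambda a,k:cv2.resize(a,None,fx=k,fy=k,interpolation=cv2.INTER_CUBIC)
A=r(t[165:235,265:365],4); B=r(t[170:240,125:225],4)
C=r(s[185:305,250:350],4)[:,:400]; D=r(s[125:215,150:250],4)
M=np.zeros((600,800,3),np.uint8); M[:280,:400]=A;M[:280,400:]=B
M[280:580,:400]=r(s[190:300,255:355],3)[:300,:300].shape and cv2.resize(s[192:297,245:385],(400,300),interpolation=cv2.INTER_CUBIC)
M[280:580,400:]=cv2.resize(s[130:214,145:257],(400,300),interpolation=cv2.INTER_CUBIC)
cv2.imwrite('pics/m1.png',M)
c=load('top0');P=cloud(c)
for n,(u,v) in dict(block=(265,161),table=(200,250),scalebase=(180,222)).items(): print(n,P[v,u].round(3))
s=load('side0');Q=cloud(s)
# rack / bar points
for nm,W in(('top',P),('side',Q)):
    m=(W[...,0]>.4)&(W[...,0]<.75)&(W[...,1]<-.1)&(W[...,1]>-.42)&(W[...,2]>.05)
    print(nm,m.sum(),W[m].min(0),W[m].max(0))
    m=(W[...,0]>.3)&(W[...,0]<.75)&(W[...,1]>.1)&(W[...,1]<.42)&(W[...,2]>.05)&(W[...,2]<.2)
    print(nm,m.sum(),W[m].min(0),W[m].max(0))
E
```

```text
block [ 0.66  -0.107  0.018]
table [ 0.34   0.126 -0.004]
scalebase [0.439 0.197 0.013]
top 565 [ 0.46910674 -0.38645052  0.05000578] [ 0.59385638 -0.10282547  0.11832166]
top 1183 [0.30144059 0.10028998 0.05012607] [0.53691925 0.34557397 0.17840427]
side 1500 [ 0.46226937 -0.3884509   0.05006161] [ 0.59558175 -0.10113525  0.11851533]
side 1494 [0.30001263 0.10017678 0.05018461] [0.53621588 0.3323124  0.17724143]
```

View pics/m1.png

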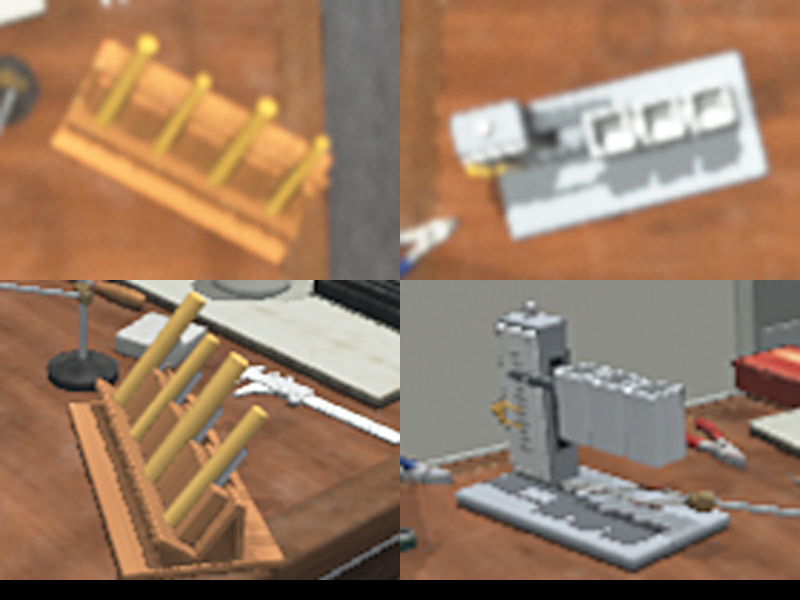

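Enlarged: from left (+y), the rack holds thick, thin, thick, thin, with bar tops at (302,176), (316,185), (331,191) and (345,201) in the top image. The cup openings are near (178,202), (190,199) and (203,196). The clip sits below the pointer on the plate, near (174,166) in the side image.

```bash
cat >> h.py <<'E'
def tri(l):
    A=[];b=[]
    for c,(u,v) in l:
        d=c['R'].T@np.linalg.inv(c['K'])@[u,v,1]; d/=np.linalg.norm(d); o=-c['R'].T@c['t']; M=np.eye(3)-np.outer(d,d); A.append(M);b.append(M@o)
    x=np.linalg.lstsq(np.vstack(A),np.hstack(b),rcond=None)[0]
    return x,[np.linalg.norm(A[i]@x-b[i]) for i in range(len(l))]
E
python3 - <<'E'
from h import *
t=load('top0');s=load('side0');P=cloud(t);Q=cloud(s)
for k,a,b in(('A',(302,176.25),(314,198)),('B',(316,185),(319,213)),('C',(331.5,191.5),(329,220)),('D',(345.25,201),(336,238))):
    x,e=tri([(t,a),(s,b)]); print(k,x.round(4),np.round(e,4))
a=np.deg2rad(-27.6);
# bars by cloud: yaw from bar lateral
for nm,W in(('top',P),('side',Q)):
    m=(W[...,0]>.4)&(W[...,0]<.75)&(W[...,1]<-.1)&(W[...,1]>-.42)&(W[...,2]>.088)
    n,l,st,ce=cv2.connectedComponentsWithStats(m.astype(np.uint8))
    for i in range(1,n):
        if st[i,4]>8:
            p=W[l==i]; d=np.linalg.svd(p-p.mean(0))[2][0]; d*=np.sign(d[2]); print(nm,st[i,4],'mean',p.mean(0).round(4),'top',p[p[:,2]>p[:,2].max()-.006].mean(0).round(4),p[:,2].max().round(4),'lean',np.degrees(np.arccos(d[2])).round(1),'yaw',np.degrees(np.arctan2(d[1],d[0])).round(1))
for nm,W in(('top',P),('side',Q)):
    m=(W[...,0]>.35)&(W[...,0]<.6)&(W[...,1]>.08)&(W[...,1]<.275)&(W[...,2]>.122)&(W[...,2]<.145)
    n,l,st,ce=cv2.connectedComponentsWithStats(m.astype(np.uint8))
    i=1+np.argmax(st[1:,4]); p=W[l==i]; print(nm,st[i,4],cv2.minAreaRect((p[:,:2]*1000).astype(np.float32)),np.percentile(p[:,2],[5,50,95]))
    m=(W[...,0]>.3)&(W[...,0]<.6)&(W[...,1]>.08)&(W[...,1]<.4)&(W[...,2]>.155)&(W[...,2]<.2)
    n,l,st,ce=cv2.connectedComponentsWithStats(m.astype(np.uint8))
    i=1+np.argmax(st[1:,4]); p=W[l==i]; print('column',st[i,4],cv2.minAreaRect((p[:,:2]*1000).astype(np.float32)),p[:,2].max())
for u,v in((178,202.5),(190.5,199.5),(203,196)): print('cup',plane(t,u,v,.134).round(4))
im=cv2.imread('pics/side0.png')[135:195,158:218]
cv2.imwrite('pics/m2.png',cv2.resize(im,(600,600),interpolation=cv2.INTER_CUBIC))
E
```

```text
A [ 0.5884 -0.2259  0.113 ] [0.0008 0.0008]
B [ 0.5597 -0.2736  0.1021] [0.0016 0.0016]
C [ 0.5372 -0.3237  0.1122] [0.0008 0.0008]
D [ 0.5067 -0.3716  0.1031] [0.0001 0.0001]
top 45 mean [ 0.5804 -0.2194  0.1044] top [ 0.5881 -0.2222  0.1147] 0.1177 lean 42.6 yaw -30.2
top 18 mean [ 0.5596 -0.1085  0.0912] top [ 0.5596 -0.1085  0.0912] 0.0939 lean 89.3 yaw 3.4
top 21 mean [ 0.5548 -0.2694  0.0982] top [ 0.5582 -0.2709  0.1041] 0.1065 lean 45.8 yaw -23.1
top 48 mean [ 0.5285 -0.3179  0.1046] top [ 0.5346 -0.3202  0.1147] 0.1183 lean 46.1 yaw -30.5
top 22 mean [ 0.5025 -0.3676  0.098 ] top [ 0.5044 -0.3692  0.1045] 0.1073 lean 49.5 yaw -35.0
side 41 mean [ 0.5491 -0.1086  0.0912] top [ 0.5477 -0.1076  0.0918] 0.0952 lean 85.3 yaw 166.4
side 106 mean [ 0.5787 -0.2226  0.1027] top [ 0.5846 -0.2241  0.1142] 0.1176 lean 40.3 yaw -25.5
side 60 mean [ 0.5527 -0.2708  0.0972] top [ 0.5562 -0.2718  0.1031] 0.106 lean 42.1 yaw -27.1
side 141 mean [ 0.5258 -0.321   0.1026] top [ 0.533  -0.3225  0.1149] 0.1185 lean 39.7 yaw -25.1
side 78 mean [ 0.5003 -0.3695  0.0973] top [ 0.5041 -0.371   0.1032] 0.1064 lean 43.9 yaw -27.9
top 77 ((502.61505126953125, 192.67796325683594), (44.80385208129883, 43.53253936767578), 15.090892791748047) [0.12272314 0.13033197 0.1369875 ]
column 197 ((495.5345458984375, 278.2428894042969), (38.39107894897461, 55.1464729309082), 14.134395599365234) 0.1784042729390338
side 421 ((505.36395263671875, 180.48521423339844), (50.105751037597656, 190.59213256835938), 7.630650997161865) [0.12311816 0.13236678 0.13982259]
column 113 ((494.4700012207031, 278.2603759765625), (38.81884002685547, 54.990875244140625), 14.031498908996582) 0.17724142564679848
cup [0.4986 0.1832 0.134 ]
cup [0.5085 0.1426 0.134 ]
cup [0.52   0.1018 0.134 ]
```

View pics/m2.png

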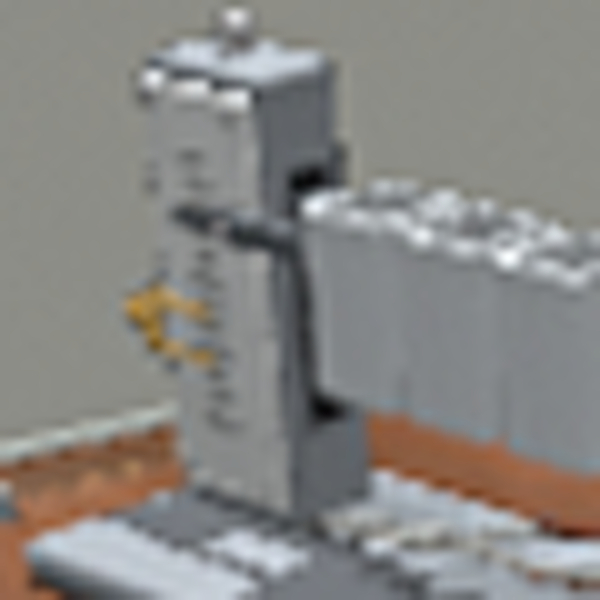

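Zoom of the scale: pointer tip near zoom (178,213), clip prongs near zoom y 305 and 350 on the same column. That puts the clip well below the pointer, so a heavy load. I'll compute the height difference and plan the first moves.

```bash
cat >> h.py <<'E'
from scipy.spatial.transform import Rotation as Ro
yr,ys=np.deg2rad(-27.8),np.deg2rad(14.7)
U=np.array([np.sin(.6109)*np.cos(yr),np.sin(.6109)*np.sin(yr),np.cos(.6109)])
def frame(z,y): z=np.array(z,float);y=np.array(y,float);return np.stack([np.cross(y,z),y,z],1)
RG=frame(-U,[-np.sin(yr),np.cos(yr),0])            # along bar, jaws across rack y
RP=frame([0,0,-1],[np.cos(ys),np.sin(ys),0])       # down, jaws along scale x
TOP=dict(A=[.5884,-.2259,.113],B=[.5597,-.2736,.105],C=[.5372,-.3237,.1125],D=[.5067,-.3716,.105])
def bar(k,s): # point s m along bar from foot
    return np.array(TOP[k])+U*(s-(.110 if k in'AC' else .100))
CUP={i:np.array([.509,.1425,.079])+i*.042*np.array([-np.sin(ys),np.cos(ys),0]) for i in(-1,0,1)}
def go(p,R,n):
    s=bot.get_state(); q=s['ee_rot']; R0=Ro.from_quat([q[1],q[2],q[3],q[0]]); p0=s['tcp_pos']
    rv=(R0.inv()*Ro.from_matrix(R)).as_rotvec(); st=(np.array(p)-p0)/n; d=np.rad2deg(rv)/60/n
    print('t',round(s['time_s'],2),'from',p0.round(4),'to',np.round(p,4),'mm/row',round(np.linalg.norm(st)*1e3,1),'deg/row',round(np.linalg.norm(d)*60,2),'w',round(s['grip_width'],4))
    for i in range(n):
        l=(R0*Ro.from_rotvec(rv*i/n)).inv().apply(st)/.2
        print('xyz',l.round(3).tolist(),'r',d.round(3).tolist())
E
python3 - <<'E'
from h import *
s=load('side0')
xs=np.array([np.cos(.2566),np.sin(.2566),0]);yS=np.array([-xs[1],xs[0],0])
c=np.array([.495,.2782,0])
for off in (0,.015,.022):
    for z in (.175,.15,.13,.12,.11,.10,.09,.08,.07): 
        u,v=proj(s,c-.022*xs+off*yS+[0,0,z]); print(off,z,round((u-158)*10),round((v-135)*10),end=' | ')
    print()
go(bar('A',.25),RG,17)
E
```

```text
0 0.175 175 30 | 0 0.15 183 109 | 0 0.13 190 171 | 0 0.12 193 202 | 0 0.11 197 232 | 0 0.1 200 262 | 0 0.09 203 292 | 0 0.08 206 322 | 0 0.07 209 352 | 
0.015 0.175 145 24 | 0.015 0.15 153 102 | 0.015 0.13 160 163 | 0.015 0.12 163 194 | 0.015 0.11 167 224 | 0.015 0.1 170 254 | 0.015 0.09 173 284 | 0.015 0.08 177 313 | 0.015 0.07 180 343 | 
0.022 0.175 131 20 | 0.022 0.15 139 98 | 0.022 0.13 146 159 | 0.022 0.12 150 190 | 0.022 0.11 153 220 | 0.022 0.1 156 250 | 0.022 0.09 160 280 | 0.022 0.08 163 309 | 0.022 0.07 166 339 | 
t 0.15 from [0.3221 0.6488 0.2444] to [ 0.6594 -0.2634  0.2277] mm/row 57.2 deg/row 2.06 w 0.0854
xyz [-0.208, -0.196, 0.005] r [-0.001, 0.034, 0.001]
xyz [-0.208, -0.196, -0.002] r [-0.001, 0.034, 0.001]
xyz [-0.209, -0.196, -0.01] r [-0.001, 0.034, 0.001]
xyz [-0.208, -0.195, -0.018] r [-0.001, 0.034, 0.001]
xyz [-0.208, -0.195, -0.025] r [-0.001, 0.034, 0.001]
xyz [-0.207, -0.195, -0.033] r [-0.001, 0.034, 0.001]
xyz [-0.206, -0.194, -0.04] r [-0.001, 0.034, 0.001]
xyz [-0.205, -0.194, -0.048] r [-0.001, 0.034, 0.001]
xyz [-0.203, -0.194, -0.055] r [-0.001, 0.034, 0.001]
xyz [-0.201, -0.194, -0.062] r [-0.001, 0.034, 0.001]
xyz [-0.199, -0.193, -0.07] r [-0.001, 0.034, 0.001]
xyz [-0.197, -0.193, -0.077] r [-0.001, 0.034, 0.001]
xyz [-0.194, -0.193, -0.084] r [-0.001, 0.034, 0.001]
xyz [-0.191, -0.192, -0.091] r [-0.001, 0.034, 0.001]
xyz [-0.188, -0.192, -0.098] r [-0.001, 0.034, 0.001]
xyz [-0.185, -0.192, -0.105] r [-0.001, 0.034, 0.001]
xyz [-0.181, -0.191, -0.112] r [-0.001, 0.034, 0.001]
```

>>> {"api": "arm_command", "payload": {
  "steps": [
    {"x":-0.208,"y":-0.196,"z":0.005,"ry":0.034,"grip":0.5},
    {"x":-0.208,"y":-0.196,"z":-0.002,"ry":0.034,"grip":0.5},
    {"x":-0.209,"y":-0.196,"z":-0.01,"ry":0.034,"grip":0.5},
    {"x":-0.208,"y":-0.195,"z":-0.018,"ry":0.034,"grip":0.5},
    {"x":-0.208,"y":-0.195,"z":-0.025,"ry":0.034,"grip":0.5}
  ],
  "newtons": 40
}}

```text
schema error: expected keys x, y, z, rx, ry, rz, grip
```

>>> {"api": "arm_command", "payload": {
  "steps": [
    {"x":-0.207,"y":-0.195,"z":-0.033,"ry":0.034,"grip":0.5},
    {"x":-0.206,"y":-0.194,"z":-0.04,"ry":0.034,"grip":0.5},
    {"x":-0.205,"y":-0.194,"z":-0.048,"ry":0.034,"grip":0.5},
    {"x":-0.203,"y":-0.194,"z":-0.055,"ry":0.034,"grip":0.5},
    {"x":-0.201,"y":-0.194,"z":-0.062,"ry":0.034,"grip":0.5}
  ]
}}

```text
schema error: expected keys x, y, z, rx, ry, rz, grip
```

>>> {"api": "arm_command", "payload": {
  "steps": [
    {"x":-0.199,"y":-0.193,"z":-0.07,"ry":0.034,"grip":0.5},
    {"x":-0.197,"y":-0.193,"z":-0.077,"ry":0.034,"grip":0.5},
    {"x":-0.194,"y":-0.193,"z":-0.084,"ry":0.034,"grip":0.5},
    {"x":-0.191,"y":-0.192,"z":-0.091,"ry":0.034,"grip":0.5},
    {"x":-0.188,"y":-0.192,"z":-0.098,"ry":0.034,"grip":0.5}
  ]
}}

```text
schema error: expected keys x, y, z, rx, ry, rz, grip
```

```bash
python3 - <<'E'
from h import *
print(bot.get_state()['qpos'].round(2)); go(bar('A',.20),RG,5)
c=shot('wrist','w1')
for k in 'ABCD': print(k,proj(c,TOP[k]).round(1))
E
```

```text
[-1.2   0.59  0.05  1.61 -0.03  0.94 -0.03]
t 0.15 from [0.3221 0.6488 0.2444] to [ 0.6341 -0.25    0.1867] mm/row 190.6 deg/row 7.01 w 0.0854
xyz [-0.679, -0.666, 0.059] r [-0.002, 0.117, 0.004]
xyz [-0.684, -0.663, -0.026] r [-0.002, 0.117, 0.004]
xyz [-0.679, -0.66, -0.11] r [-0.002, 0.117, 0.004]
xyz [-0.663, -0.656, -0.194] r [-0.002, 0.117, 0.004]
xyz [-0.638, -0.653, -0.274] r [-0.002, 0.117, 0.004]
A [-129.1  538.1]
B [-155.5  529.5]
C [-193.   536.6]
D [-219.9  528. ]
```

View pics/w1.png

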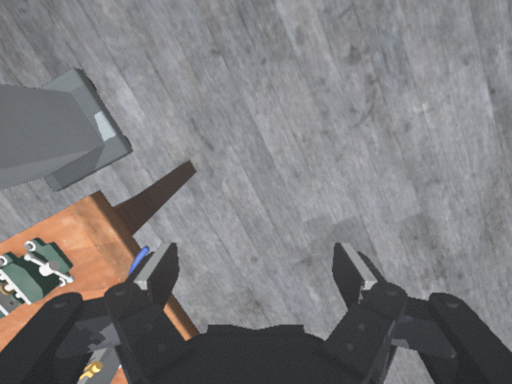

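The wrist view shows the floor and table edge, because the moves were refused: every key is required. Resending in full.

>>> {"api": "arm_command", "payload": {
  "steps": [
    {"x":-0.208,"y":-0.196,"z":0.005,"rx":0,"ry":0.034,"rz":0,"grip":0.5},
    {"x":-0.208,"y":-0.196,"z":-0.002,"rx":0,"ry":0.034,"rz":0,"grip":0.5},
    {"x":-0.209,"y":-0.196,"z":-0.01,"rx":0,"ry":0.034,"rz":0,"grip":0.5},
    {"x":-0.208,"y":-0.195,"z":-0.018,"rx":0,"ry":0.034,"rz":0,"grip":0.5},
    {"x":-0.208,"y":-0.195,"z":-0.025,"rx":0,"ry":0.034,"rz":0,"grip":0.5}
  ],
  "newtons": 40
}}

```text
time_s: 0.82
tcp_pos: [0.4229, 0.3796, 0.2405]
ee_rot: [-0.087, 0.227, 0.97, 0.021]
contact_force: [1.0, 0.7, 0.7]
grip_width: 0.0427
gripper_force: 0.0
```

>>> {"api": "arm_command", "payload": {
  "steps": [
    {"x":-0.207,"y":-0.195,"z":-0.033,"rx":0,"ry":0.034,"rz":0,"grip":0.5},
    {"x":-0.206,"y":-0.194,"z":-0.04,"rx":0,"ry":0.034,"rz":0,"grip":0.5},
    {"x":-0.205,"y":-0.194,"z":-0.048,"rx":0,"ry":0.034,"rz":0,"grip":0.5},
    {"x":-0.203,"y":-0.194,"z":-0.055,"rx":0,"ry":0.034,"rz":0,"grip":0.5},
    {"x":-0.201,"y":-0.194,"z":-0.062,"rx":0,"ry":0.034,"rz":0,"grip":0.5}
  ]
}}

```text
time_s: 1.45
tcp_pos: [0.5247, 0.1123, 0.2362]
ee_rot: [-0.173, 0.225, 0.958, 0.041]
contact_force: [0.9, 0.6, -0.2]
grip_width: 0.0426
gripper_force: 0.0
```

>>> {"api": "arm_command", "payload": {
  "steps": [
    {"x":-0.199,"y":-0.193,"z":-0.07,"rx":0,"ry":0.034,"rz":0,"grip":0.5},
    {"x":-0.197,"y":-0.193,"z":-0.077,"rx":0,"ry":0.034,"rz":0,"grip":0.5},
    {"x":-0.194,"y":-0.193,"z":-0.084,"rx":0,"ry":0.034,"rz":0,"grip":0.5},
    {"x":-0.191,"y":-0.192,"z":-0.091,"rx":0,"ry":0.034,"rz":0,"grip":0.5},
    {"x":-0.188,"y":-0.192,"z":-0.098,"rx":0,"ry":0.034,"rz":0,"grip":0.5}
  ]
}}

```text
time_s: 2.08
tcp_pos: [0.6285, -0.1541, 0.2321]
ee_rot: [-0.257, 0.22, 0.939, 0.061]
contact_force: [0.6, 0.6, 0.2]
grip_width: 0.0429
gripper_force: 0.0
```

```bash
python3 - <<'E'
from h import *
print(bot.get_state()['qpos'].round(2)); go(bar('A',.18),RG,5)
E
```

```text
[ 0.17  0.73  0.09  1.47 -0.17  1.47  1.43]
t 2.08 from [ 0.6285 -0.1541  0.2321] to [ 0.6239 -0.2446  0.1703] mm/row 21.9 deg/row 0.91 w 0.0429
xyz [-0.063, -0.083, 0.035] r [-0.002, 0.014, 0.004]
xyz [-0.063, -0.083, 0.033] r [-0.002, 0.014, 0.004]
xyz [-0.064, -0.083, 0.032] r [-0.002, 0.014, 0.004]
xyz [-0.065, -0.083, 0.031] r [-0.002, 0.014, 0.004]
xyz [-0.066, -0.082, 0.03] r [-0.002, 0.014, 0.004]
```

>>> {"api": "arm_command", "payload": {
  "steps": [
    {"x":-0.063,"y":-0.083,"z":0.035,"rx":-0.002,"ry":0.015,"rz":0.004,"grip":0.5},
    {"x":-0.063,"y":-0.083,"z":0.033,"rx":-0.002,"ry":0.015,"rz":0.004,"grip":0.5},
    {"x":-0.064,"y":-0.083,"z":0.032,"rx":-0.002,"ry":0.015,"rz":0.004,"grip":0.5},
    {"x":-0.065,"y":-0.083,"z":0.031,"rx":-0.002,"ry":0.015,"rz":0.004,"grip":0.5},
    {"x":-0.066,"y":-0.082,"z":0.03,"rx":-0.002,"ry":0.015,"rz":0.004,"grip":0.5}
  ]
}}

```text
time_s: 2.7
tcp_pos: [0.6232, -0.2436, 0.17]
ee_rot: [-0.294, 0.229, 0.925, 0.071]
contact_force: [-0.6, 1.0, 0.3]
grip_width: 0.0428
gripper_force: 0.0
```

```bash
python3 - <<'E'
from h import *
c=shot('wrist','w2')
im=c['pixels'][:,:,::-1].copy()
for k in 'ABCD':
    print(k,proj(c,TOP[k]).round(1),proj(c,bar(k,.05)).round(1)); cv2.circle(im,tuple(int(i) for i in proj(c,TOP[k])),3,(255,0,0),-1)
cv2.imwrite('pics/w2m.png',im)
go(bar('A',.080),RG,5)
E
```

```text
A [255.6 211.9] [255.7 190.8]
B [188.4 210.5] [200.6 193.1]
C [117.2 212.3] [146.8 191.1]
D [ 54.6 209. ] [ 90.5 191.9]
t 2.75 from [ 0.6217 -0.2474  0.1677] to [ 0.5732 -0.2179  0.0884] mm/row 19.5 deg/row 0.09 w 0.0427
xyz [0.001, 0.004, 0.097] r [-0.001, -0.001, -0.001]
xyz [0.001, 0.004, 0.097] r [-0.001, -0.001, -0.001]
xyz [0.001, 0.004, 0.097] r [-0.001, -0.001, -0.001]
xyz [0.001, 0.004, 0.097] r [-0.001, -0.001, -0.001]
xyz [0.001, 0.004, 0.097] r [-0.001, -0.001, -0.001]
```

View pics/w2m.png

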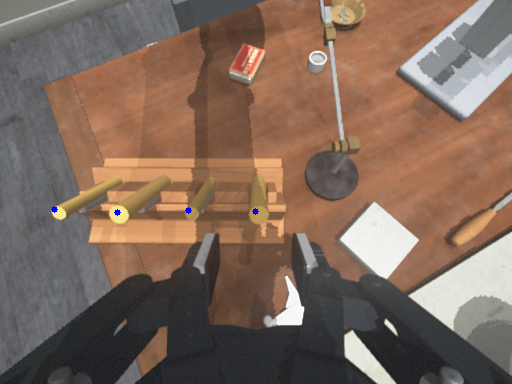

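The wrist view shows the bars with the computed tops (blue) on their upper ends, and bar A at (258,212) centred between the jaws. Going down along the bar and gripping.

>>> {"api": "arm_command", "payload": {
  "steps": [
    {"x":0.001,"y":0.003,"z":0.097,"rx":0,"ry":0,"rz":0,"grip":0.5},
    {"x":0.001,"y":0.003,"z":0.097,"rx":0,"ry":0,"rz":0,"grip":0.5},
    {"x":0.001,"y":0.003,"z":0.097,"rx":0,"ry":0,"rz":0,"grip":0.5},
    {"x":0.001,"y":0.003,"z":0.097,"rx":0,"ry":0,"rz":0,"grip":0.5},
    {"x":0.001,"y":0.003,"z":0.097,"rx":0,"ry":0,"rz":0,"grip":0.5}
  ]
}}

```text
time_s: 3.38
tcp_pos: [0.5745, -0.214, 0.0915]
ee_rot: [-0.293, 0.229, 0.926, 0.071]
contact_force: [-0.2, -0.7, -0.0]
grip_width: 0.0428
gripper_force: 0.0
```

>>> {"api": "arm_command", "payload": {
  "steps": [
    {"x":0,"y":0,"z":0,"rx":0,"ry":0,"rz":0,"grip":0.5},
    {"x":0,"y":0,"z":0,"rx":0,"ry":0,"rz":0,"grip":0.0},
    {"x":0,"y":0,"z":0,"rx":0,"ry":0,"rz":0,"grip":0.0},
    {"x":0,"y":0,"z":0,"rx":0,"ry":0,"rz":0,"grip":0.0},
    {"x":0,"y":0,"z":0,"rx":0,"ry":0,"rz":0,"grip":0.0}
  ]
}}

```text
time_s: 4.0
tcp_pos: [0.5756, -0.215, 0.0927]
ee_rot: [-0.292, 0.229, 0.926, 0.071]
contact_force: [1.6, -1.1, 4.1]
grip_width: 0.0147
gripper_force: 39.2
```

```bash
python3 - <<'E'
from h import *
s=bot.get_state(); print(s['contact_force'].round(1),s['gripper_force'])
go(bar('A',.240),RG,5)
E
```

```text
[ 1.6 -1.1  4.1] 39.190104603767395
t 4.0 from [ 0.5756 -0.215   0.0927] to [ 0.6544 -0.2607  0.2195] mm/row 31.2 deg/row 0.03 w 0.0147
xyz [-0.002, -0.004, -0.156] r [-0.001, 0.0, -0.0]
xyz [-0.002, -0.004, -0.156] r [-0.001, 0.0, -0.0]
xyz [-0.002, -0.004, -0.156] r [-0.001, 0.0, -0.0]
xyz [-0.002, -0.004, -0.156] r [-0.001, 0.0, -0.0]
xyz [-0.002, -0.004, -0.156] r [-0.001, 0.0, -0.0]
```

>>> {"api": "arm_command", "payload": {
  "steps": [
    {"x":0,"y":0,"z":-0.1,"rx":0,"ry":0,"rz":0,"grip":0.0},
    {"x":0,"y":0,"z":-0.16,"rx":0,"ry":0,"rz":0,"grip":0.0},
    {"x":0,"y":0,"z":-0.16,"rx":0,"ry":0,"rz":0,"grip":0.0},
    {"x":0,"y":0,"z":-0.16,"rx":0,"ry":0,"rz":0,"grip":0.0},
    {"x":0,"y":0,"z":-0.16,"rx":0,"ry":0,"rz":0,"grip":0.0}
  ]
}}

```text
time_s: 4.62
tcp_pos: [0.6501, -0.2535, 0.2129]
ee_rot: [-0.293, 0.229, 0.925, 0.071]
contact_force: [0.9, 0.6, -2.6]
grip_width: 0.0149
gripper_force: 39.0
```

```bash
python3 - <<'E'
from h import *
print(bot.get_state()['contact_force'].round(1))
go(CUP[1]+[0,0,.19],RP,10)
E
```

```text
[ 0.9  0.6 -2.6]
t 4.62 from [ 0.6501 -0.2535  0.2129] to [0.4983 0.1831 0.269 ] mm/row 46.6 deg/row 5.85 w 0.0149
xyz [0.154, 0.158, 0.074] r [-0.025, -0.055, 0.077]
xyz [0.171, 0.143, 0.068] r [-0.025, -0.055, 0.077]
xyz [0.185, 0.127, 0.062] r [-0.025, -0.055, 0.077]
xyz [0.198, 0.11, 0.054] r [-0.025, -0.055, 0.077]
xyz [0.209, 0.093, 0.044] r [-0.025, -0.055, 0.077]
xyz [0.218, 0.074, 0.034] r [-0.025, -0.055, 0.077]
xyz [0.225, 0.056, 0.023] r [-0.025, -0.055, 0.077]
xyz [0.23, 0.037, 0.011] r [-0.025, -0.055, 0.077]
xyz [0.232, 0.018, -0.001] r [-0.025, -0.055, 0.077]
xyz [0.232, 0.0, -0.014] r [-0.025, -0.055, 0.077]
```

>>> {"api": "arm_command", "payload": {
  "steps": [
    {"x":0.154,"y":0.158,"z":0.074,"rx":-0.025,"ry":-0.055,"rz":0.077,"grip":0.0},
    {"x":0.171,"y":0.143,"z":0.068,"rx":-0.025,"ry":-0.055,"rz":0.077,"grip":0.0},
    {"x":0.185,"y":0.127,"z":0.062,"rx":-0.025,"ry":-0.055,"rz":0.077,"grip":0.0},
    {"x":0.198,"y":0.11,"z":0.054,"rx":-0.025,"ry":-0.055,"rz":0.077,"grip":0.0},
    {"x":0.209,"y":0.093,"z":0.044,"rx":-0.025,"ry":-0.055,"rz":0.077,"grip":0.0}
  ]
}}

```text
time_s: 5.25
tcp_pos: [0.5732, -0.0337, 0.2406]
ee_rot: [-0.15, 0.436, 0.886, 0.038]
contact_force: [0.3, 0.9, -2.3]
grip_width: 0.0148
gripper_force: 39.0
```

>>> {"api": "arm_command", "payload": {
  "steps": [
    {"x":0.218,"y":0.074,"z":0.034,"rx":-0.025,"ry":-0.055,"rz":0.077,"grip":0.0},
    {"x":0.225,"y":0.056,"z":0.023,"rx":-0.025,"ry":-0.055,"rz":0.077,"grip":0.0},
    {"x":0.23,"y":0.037,"z":0.011,"rx":-0.025,"ry":-0.055,"rz":0.077,"grip":0.0},
    {"x":0.232,"y":0.018,"z":-0.001,"rx":-0.025,"ry":-0.055,"rz":0.077,"grip":0.0},
    {"x":0.232,"y":0,"z":-0.014,"rx":-0.025,"ry":-0.055,"rz":0.077,"grip":0.0}
  ]
}}

```text
time_s: 5.88
tcp_pos: [0.4975, 0.1843, 0.2689]
ee_rot: [0.001, 0.614, 0.789, 0.001]
contact_force: [0.1, 0.7, -1.6]
grip_width: 0.0153
gripper_force: 39.2
```

```bash
python3 - <<'E'
from h import *
s=shot('side','s3'); t=shot('top','t3'); w=shot('wrist','w3')
go(CUP[1]+[0,0,.19],RP,5)
M=np.zeros((600,800,3),np.uint8)
M[:384,:512]=w['pixels'][:,:,::-1]
M[384:600,:288]=cv2.resize(s['pixels'][95:203,140:284,::-1],(288,216))
M[384:600,300:588]=cv2.resize(t['pixels'][165:237,130:226,::-1],(288,216))
cv2.imwrite('pics/m3.png',M)
# cup centres on rim plane in wrist
for i in CUP: print(i,proj(w,CUP[i]+[0,0,.055]).round(0))
p=bot.get_state()['tcp_pos']; print('bar foot',proj(w,p-[0,0,.085]).round(0))
E
```

```text
t 6.03 from [0.4961 0.1885 0.2687] to [0.4983 0.1831 0.269 ] mm/row 1.2 deg/row 0.08 w 0.0149
xyz [-0.006, 0.001, -0.0] r [0.0, -0.001, 0.001]
xyz [-0.006, 0.001, -0.0] r [0.0, -0.001, 0.001]
xyz [-0.006, 0.001, -0.0] r [0.0, -0.001, 0.001]
xyz [-0.006, 0.001, -0.0] r [0.0, -0.001, 0.001]
xyz [-0.006, 0.001, -0.0] r [0.0, -0.001, 0.001]
-1 [255. 269.]
0 [255. 236.]
1 [256. 199.]
bar foot [255. 210.]
```

View pics/m3.png

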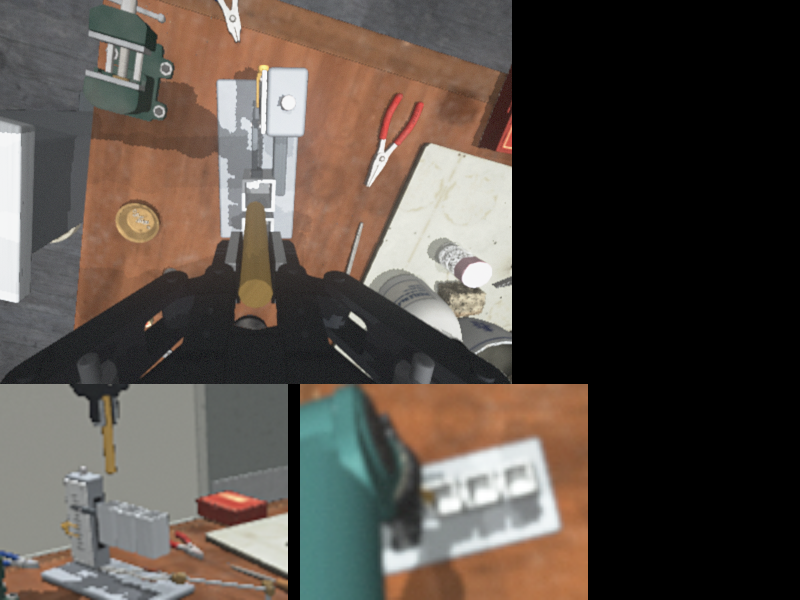

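Wrist view: cup +1's rim spans u 243–276, v 179–208, and the bar foot is near (256,206). The bar sits about 3 px left of the cup centre (3 mm). I'll refine the cup position from the wrist depth.

```bash
python3 - <<'E'
from h import *
w=load('w3');P=cloud(w)
xs=np.array([np.cos(ys),np.sin(ys),0]);yS=np.array([-xs[1],xs[0],0])
m=(P[...,2]>.122)&(P[...,2]<.142)
d=P-np.array([.509,.1425,0]); a=d@xs;b=d@yS
m&=(abs(a)<.03)&(b>.02)&(b<.075)
print(m.sum(),'z',np.percentile(P[m][:,2],[5,50,95]).round(4))
print('a',np.percentile(a[m],[1,5,50,95,99]).round(4),'b',np.percentile(b[m],[1,5,50,95,99]).round(4))
g=w['pixels'].mean(2)
for v in(182,186,190,196,200): print(v,g[v,236:284].astype(int).tolist())
# cast rim edges at z=.134
for u,v in((243,181),(276,181)): q=plane(w,u,v,.134)-[.509,.1425,0]; print(q@xs,q@yS)
t=load('top0');gt=t['pixels'].mean(2)
E
```

```text
672 z [0.1222 0.1311 0.1345]
a [-0.0145 -0.0141  0.0081  0.0261  0.0292] b [0.0209 0.0214 0.0563 0.0698 0.0726]
182 [136, 138, 137, 133, 136, 141, 164, 176, 169, 152, 184, 220, 221, 223, 226, 237, 240, 241, 247, 246, 243, 242, 248, 245, 239, 235, 237, 239, 242, 243, 243, 243, 243, 243, 240, 244, 247, 248, 248, 233, 167, 155, 155, 155, 153, 156, 156, 156]
186 [133, 133, 134, 133, 135, 141, 165, 182, 165, 128, 190, 245, 243, 244, 246, 247, 247, 247, 247, 247, 247, 248, 246, 190, 177, 177, 180, 182, 180, 180, 182, 183, 191, 182, 113, 145, 232, 250, 248, 219, 162, 152, 154, 158, 156, 153, 157, 155]
190 [148, 150, 147, 149, 148, 157, 169, 174, 162, 124, 131, 142, 143, 152, 166, 177, 177, 177, 178, 176, 173, 176, 180, 181, 180, 181, 180, 178, 180, 178, 179, 180, 172, 137, 109, 156, 238, 249, 247, 203, 155, 153, 156, 158, 152, 155, 159, 156]
196 [147, 150, 152, 148, 149, 184, 240, 249, 247, 168, 115, 116, 122, 121, 123, 124, 125, 124, 121, 124, 123, 124, 125, 123, 124, 126, 126, 122, 124, 127, 128, 127, 124, 114, 114, 185, 247, 248, 246, 227, 217, 212, 206, 204, 205, 207, 207, 217]
200 [148, 150, 150, 149, 147, 185, 239, 249, 248, 168, 116, 115, 123, 126, 124, 123, 123, 125, 120, 118, 117, 116, 114, 117, 116, 122, 117, 118, 116, 120, 124, 125, 127, 120, 121, 201, 249, 248, 245, 223, 222, 225, 223, 225, 226, 226, 224, 223]
-0.013361256250842607 0.06109429355635635
0.020291852386317717 0.0614197866230471
```

```bash
sed -i 's/np.array(\[.509,.1425,.079\])/np.array([.5107,.1439,.079])/' h.py; python3 - <<'E'
from h import *
go(CUP[1]+[0,0,.18],RP,5)
E
```

```text
t 6.03 from [0.4961 0.1885 0.2687] to [0.5    0.1845 0.259 ] mm/row 2.2 deg/row 0.08 w 0.0149
xyz [-0.005, 0.003, 0.01] r [0.0, -0.001, 0.001]
xyz [-0.005, 0.003, 0.01] r [0.0, -0.001, 0.001]
xyz [-0.005, 0.003, 0.01] r [0.0, -0.001, 0.001]
xyz [-0.005, 0.003, 0.01] r [0.0, -0.001, 0.001]
xyz [-0.005, 0.003, 0.01] r [0.0, -0.001, 0.001]
```

>>> {"api": "arm_command", "payload": {
  "steps": [
    {"x":-0.008,"y":0.004,"z":0.016,"rx":0,"ry":-0.001,"rz":0.001,"grip":0.0},
    {"x":-0.008,"y":0.004,"z":0.016,"rx":0,"ry":-0.001,"rz":0.001,"grip":0.0},
    {"x":-0.008,"y":0.005,"z":0.016,"rx":0,"ry":-0.001,"rz":0.001,"grip":0.0},
    {"x":0,"y":0,"z":0,"rx":0,"ry":0,"rz":0,"grip":0.0},
    {"x":0,"y":0,"z":0,"rx":0,"ry":0,"rz":0,"grip":0.0}
  ]
}}

```text
time_s: 6.65
tcp_pos: [0.5031, 0.1789, 0.2594]
ee_rot: [0.002, 0.614, 0.789, 0.001]
contact_force: [0.1, -0.2, -2.0]
grip_width: 0.015
gripper_force: 39.2
```

```bash
python3 - <<'E'
from h import *
print(bot.get_state()['contact_force'].round(1))
go(CUP[1]+[0,0,.069],RP,5)
E
```

```text
[ 0.1 -0.2 -2. ]
t 6.65 from [0.5031 0.1789 0.2594] to [0.5    0.1845 0.148 ] mm/row 22.3 deg/row 0.12 w 0.015
xyz [0.006, -0.002, 0.111] r [0.001, 0.0, -0.002]
xyz [0.006, -0.002, 0.111] r [0.001, 0.0, -0.002]
xyz [0.006, -0.002, 0.111] r [0.001, 0.0, -0.002]
xyz [0.006, -0.002, 0.111] r [0.001, 0.0, -0.002]
xyz [0.006, -0.002, 0.111] r [0.001, 0.0, -0.002]
```

>>> {"api": "arm_command", "payload": {
  "steps": [
    {"x":0.014,"y":-0.005,"z":0.06,"rx":0.002,"ry":0,"rz":-0.005,"grip":0.0},
    {"x":0.014,"y":-0.005,"z":0.06,"rx":0.002,"ry":0,"rz":-0.005,"grip":0.0},
    {"x":0,"y":0,"z":0.03,"rx":0,"ry":0,"rz":0,"grip":0.0},
    {"x":0,"y":0,"z":0,"rx":0,"ry":0,"rz":0,"grip":0.0},
    {"x":0,"y":0,"z":0,"rx":0,"ry":0,"rz":0,"grip":0.0}
  ]
}}

```text
time_s: 7.28
tcp_pos: [0.4999, 0.1842, 0.2296]
ee_rot: [0.001, 0.61, 0.792, -0.001]
contact_force: [0.5, -0.7, -1.7]
grip_width: 0.0147
gripper_force: 39.2
```

```bash
python3 - <<'E'
from h import *
go(CUP[1]+[0,0,.069],RP,4)
E
```

```text
t 7.28 from [0.4999 0.1842 0.2296] to [0.5    0.1845 0.148 ] mm/row 20.4 deg/row 0.05 w 0.0147
xyz [0.001, 0.0, 0.102] r [0.0, 0.001, 0.001]
xyz [0.0, 0.0, 0.102] r [0.0, 0.001, 0.001]
xyz [0.0, 0.0, 0.102] r [0.0, 0.001, 0.001]
xyz [0.0, 0.0, 0.102] r [0.0, 0.001, 0.001]
```

>>> {"api": "arm_command", "payload": {
  "steps": [
    {"x":0,"y":0,"z":0.1,"rx":0,"ry":0,"rz":0.001,"grip":0.0},
    {"x":0,"y":0,"z":0.1,"rx":0,"ry":0,"rz":0.001,"grip":0.0},
    {"x":0,"y":0,"z":0.1,"rx":0,"ry":0,"rz":0.001,"grip":0.0},
    {"x":0,"y":0,"z":0.1,"rx":0,"ry":0,"rz":0.001,"grip":0.0},
    {"x":0,"y":0,"z":0,"rx":0,"ry":0,"rz":0,"grip":0.0}
  ]
}}

```text
time_s: 7.9
tcp_pos: [0.4998, 0.1857, 0.1495]
ee_rot: [0.0, 0.611, 0.791, -0.0]
contact_force: [0.1, 3.2, -0.1]
grip_width: 0.0149
gripper_force: 40.7
```

```bash
python3 - <<'E'
from h import *
print(bot.get_state()['contact_force'].round(1))
s=shot('side','s4'); w=shot('wrist','w4')
M=np.zeros((400,800,3),np.uint8)
M[:,:480]=cv2.resize(s['pixels'][120:210,140:248,::-1],(480,400),interpolation=cv2.INTER_CUBIC)
M[:320,480:]=cv2.resize(w['pixels'][130:290,180:340,::-1],(320,320))
cv2.imwrite('pics/m4.png',M)
E
```

```text
[ 0.1  3.2 -0.1]
```

View pics/m4.png

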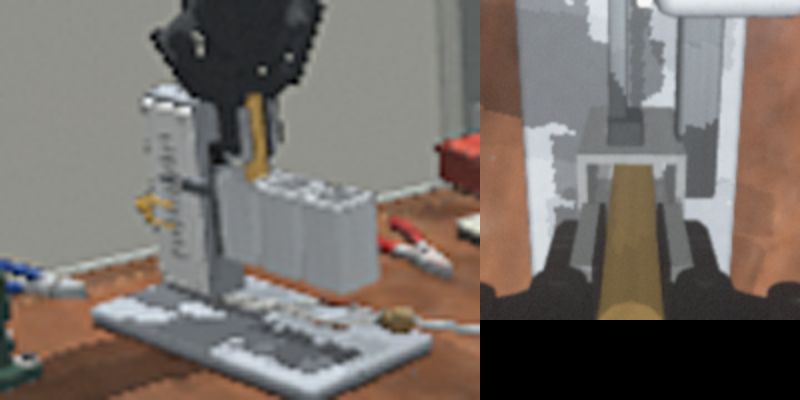

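The bar is inside cup +1, centred across x (bar about zoom u 632, cup 580–685), and the pointer has dropped towards the clip. Release and rise.

>>> {"api": "arm_command", "payload": {
  "steps": [
    {"x":0,"y":0,"z":0,"rx":0,"ry":0,"rz":0,"grip":0.45},
    {"x":0,"y":0,"z":0,"rx":0,"ry":0,"rz":0,"grip":0.45},
    {"x":0,"y":0,"z":0,"rx":0,"ry":0,"rz":0,"grip":0.45},
    {"x":0,"y":0,"z":-0.15,"rx":0,"ry":0,"rz":0,"grip":0.45},
    {"x":0,"y":0,"z":-0.25,"rx":0,"ry":0,"rz":0,"grip":0.45}
  ]
}}

```text
time_s: 8.62
tcp_pos: [0.4983, 0.1834, 0.229]
ee_rot: [0.0, 0.612, 0.791, -0.003]
contact_force: [0.7, -0.3, 0.0]
grip_width: 0.0386
gripper_force: 0.0
```

```bash
cat >> h.py <<'E'
def look():
    """pointer tip and clip by vertical scan lines on the plate in the side view"""
    s=bot.read_camera('side'); im=cv2.resize(s['pixels'][135:195,158:218],(600,600),interpolation=cv2.INTER_CUBIC)
    return s,im
E
python3 - <<'E'
from h import *
go(bar('C',.24),RG,12)
s=shot('side','s5')
for n in('side0','s5'):
    p=load(n)['pixels'].astype(int); g=p.sum(2)//3
    print(n)
    for u in(174,175,176,177,178,179,180): print(u,g[145:180,u].tolist())
    yel=(p[...,0]-p[...,2])[155:180,168:182]; 
    if n=='side0': print(yel.tolist())
E
```

```text
t 8.62 from [0.4983 0.1834 0.229 ] to [ 0.6032 -0.3585  0.219 ] mm/row 46.0 deg/row 4.88 w 0.0386
xyz [-0.229, -0.014, 0.005] r [0.02, 0.046, -0.064]
xyz [-0.228, -0.03, -0.005] r [0.02, 0.046, -0.064]
xyz [-0.225, -0.045, -0.016] r [0.02, 0.046, -0.064]
xyz [-0.22, -0.061, -0.025] r [0.02, 0.046, -0.064]
xyz [-0.214, -0.076, -0.034] r [0.02, 0.046, -0.064]
xyz [-0.207, -0.091, -0.043] r [0.02, 0.046, -0.064]
xyz [-0.198, -0.105, -0.05] r [0.02, 0.046, -0.064]
xyz [-0.188, -0.12, -0.057] r [0.02, 0.046, -0.064]
xyz [-0.177, -0.133, -0.063] r [0.02, 0.046, -0.064]
xyz [-0.164, -0.146, -0.069] r [0.02, 0.046, -0.064]
xyz [-0.15, -0.158, -0.073] r [0.02, 0.046, -0.064]
xyz [-0.136, -0.169, -0.077] r [0.02, 0.046, -0.064]
side0
174 [142, 141, 139, 139, 140, 139, 142, 143, 142, 144, 141, 132, 138, 144, 143, 128, 131, 115, 133, 140, 117, 108, 116, 118, 112, 125, 118, 131, 140, 138, 157, 166, 115, 86, 91]
175 [138, 140, 142, 142, 143, 133, 137, 145, 142, 146, 124, 90, 121, 142, 143, 143, 144, 145, 145, 156, 133, 138, 146, 144, 140, 122, 101, 125, 139, 136, 155, 151, 123, 109, 120]
176 [132,
[... 2753 characters left out ...]
 145, 146, 148, 111, 126, 132, 111, 134, 101, 121, 120, 121, 140, 132, 135, 96, 94, 128, 142, 125, 128, 145, 121, 112, 136, 142, 140, 139, 139, 140, 139, 140, 140]
178 [141, 141, 145, 146, 147, 133, 137, 146, 122, 133, 110, 115, 128, 110, 131, 101, 125, 106, 62, 110, 125, 125, 107, 132, 113, 110, 126, 128, 138, 133, 138, 125, 132, 141, 139]
179 [159, 136, 141, 146, 146, 147, 147, 147, 134, 139, 134, 125, 139, 132, 140, 122, 131, 101, 75, 116, 115, 128, 105, 127, 122, 108, 117, 101, 127, 110, 127, 109, 112, 137, 140]
180 [178, 122, 123, 139, 144, 144, 145, 146, 146, 147, 147, 147, 146, 146, 147, 147, 139, 102, 100, 96, 108, 137, 132, 137, 132, 111, 131, 119, 131, 108, 125, 132, 111, 129, 140]
```

Pointer tip at col 176 moved from v 156.0 to 162.1; the clip mid there is about v 167.3. Another ~17 mm of sink is needed (10.8–23.8 allowed), so the second thick bar fits. Going to bar C.

>>> {"api": "arm_command", "payload": {
  "steps": [
    {"x":-0.229,"y":-0.014,"z":0.0,"rx":0.02,"ry":0.046,"rz":-0.064,"grip":0.5},
    {"x":-0.228,"y":-0.03,"z":-0.005,"rx":0.02,"ry":0.046,"rz":-0.064,"grip":0.5},
    {"x":-0.225,"y":-0.045,"z":-0.016,"rx":0.02,"ry":0.046,"rz":-0.064,"grip":0.5},
    {"x":-0.22,"y":-0.061,"z":-0.025,"rx":0.02,"ry":0.046,"rz":-0.064,"grip":0.5},
    {"x":-0.214,"y":-0.076,"z":-0.034,"rx":0.02,"ry":0.046,"rz":-0.064,"grip":0.5}
  ]
}}

```text
time_s: 9.3
tcp_pos: [0.5434, -0.0432, 0.2259]
ee_rot: [-0.126, 0.466, 0.875, 0.031]
contact_force: [-0.1, 1.4, -0.0]
grip_width: 0.0421
gripper_force: 0.0
```

>>> {"api": "arm_command", "payload": {
  "steps": [
    {"x":-0.207,"y":-0.091,"z":-0.043,"rx":0.02,"ry":0.046,"rz":-0.064,"grip":0.5},
    {"x":-0.198,"y":-0.105,"z":-0.05,"rx":0.02,"ry":0.046,"rz":-0.064,"grip":0.5},
    {"x":-0.188,"y":-0.12,"z":-0.057,"rx":0.02,"ry":0.046,"rz":-0.064,"grip":0.5},
    {"x":-0.177,"y":-0.133,"z":-0.063,"rx":0.02,"ry":0.046,"rz":-0.064,"grip":0.5},
    {"x":-0.164,"y":-0.146,"z":-0.069,"rx":0.02,"ry":0.046,"rz":-0.064,"grip":0.5}
  ]
}}

```text
time_s: 9.93
tcp_pos: [0.5868, -0.2692, 0.221]
ee_rot: [-0.247, 0.299, 0.92, 0.062]
contact_force: [0.9, 0.1, 0.4]
grip_width: 0.0428
gripper_force: 0.0
```

>>> {"api": "arm_command", "payload": {
  "steps": [
    {"x":-0.15,"y":-0.158,"z":-0.073,"rx":0.02,"ry":0.046,"rz":-0.064,"grip":0.5},
    {"x":-0.136,"y":-0.169,"z":-0.077,"rx":0.02,"ry":0.046,"rz":-0.064,"grip":0.5},
    {"x":0,"y":0,"z":0,"rx":0,"ry":0,"rz":0,"grip":0.5},
    {"x":0,"y":0,"z":0,"rx":0,"ry":0,"rz":0,"grip":0.5},
    {"x":0,"y":0,"z":0,"rx":0,"ry":0,"rz":0,"grip":0.5}
  ]
}}

```text
time_s: 10.55
tcp_pos: [0.6046, -0.3556, 0.22]
ee_rot: [-0.292, 0.228, 0.926, 0.073]
contact_force: [0.6, 0.1, 0.4]
grip_width: 0.0429
gripper_force: 0.0
```

```bash
python3 - <<'E'
from h import *
go(bar('C',.14),RG,5)
s=shot('side','s6'); g=s['pixels'].astype(int).sum(2)//3
for u in(175,176,177): print(u,g[156:175,u].tolist())
w=shot('wrist','w6')
hsv=cv2.cvtColor(w['pixels'],cv2.COLOR_RGB2HSV); print('pred C',proj(w,TOP['C']).round(1),'D',proj(w,TOP['D']).round(1),'B',proj(w,TOP['B']).round(1))
P=cloud(w); m=(P[...,2]>.106)&(P[...,2]<.125)&(abs(P[...,0]-.537)<.03)&(abs(P[...,1]+.323)<.03)
print(m.sum(),P[m].mean(0),np.argwhere(m).mean(0)[::-1])
E
```

```text
t 10.55 from [ 0.6046 -0.3556  0.22  ] to [ 0.5524 -0.3317  0.1371] mm/row 20.2 deg/row 0.03 w 0.0429
xyz [-0.001, -0.003, 0.101] r [0.0, -0.0, 0.0]
xyz [-0.001, -0.003, 0.101] r [0.0, -0.0, 0.0]
xyz [-0.001, -0.003, 0.101] r [0.0, -0.0, 0.0]
xyz [-0.001, -0.003, 0.101] r [0.0, -0.0, 0.0]
xyz [-0.001, -0.003, 0.101] r [0.0, -0.0, 0.0]
175 [148, 154, 152, 152, 154, 146, 133, 148, 168, 141, 147, 155, 152, 150, 130, 107, 133, 147, 144]
176 [135, 142, 147, 153, 155, 136, 87, 123, 152, 148, 143, 150, 154, 141, 133, 144, 148, 145, 143]
177 [127, 124, 125, 145, 137, 141, 100, 97, 133, 148, 130, 133, 150, 126, 118, 141, 147, 146, 145]
pred C [252.6 189.9] D [198.8 187.9] B [305.  189.1]
210 [ 0.53689099 -0.32252142  0.11128751] [253.52380952 189.47619048]
```

Bar C's top lies within 1 px of the prediction and the pointer is steady at v 162.1. Descend and grip.

>>> {"api": "arm_command", "payload": {
  "steps": [
    {"x":0,"y":-0.003,"z":0.1,"rx":0,"ry":0,"rz":0,"grip":0.5},
    {"x":0,"y":-0.003,"z":0.1,"rx":0,"ry":0,"rz":0,"grip":0.5},
    {"x":0,"y":-0.003,"z":0.1,"rx":0,"ry":0,"rz":0,"grip":0.5},
    {"x":-0.002,"y":-0.003,"z":0.1,"rx":0,"ry":0,"rz":0,"grip":0.5},
    {"x":-0.002,"y":-0.003,"z":0.1,"rx":0,"ry":0,"rz":0,"grip":0.5}
  ]
}}

```text
time_s: 11.28
tcp_pos: [0.5528, -0.3325, 0.1374]
ee_rot: [-0.292, 0.229, 0.926, 0.073]
contact_force: [0.1, 0.6, 0.8]
grip_width: 0.0428
gripper_force: 0.0
```

>>> {"api": "arm_command", "payload": {
  "steps": [
    {"x":0,"y":0,"z":0.1,"rx":0,"ry":0,"rz":0,"grip":0.5},
    {"x":0,"y":0,"z":0.1,"rx":0,"ry":0,"rz":0,"grip":0.5},
    {"x":0,"y":0,"z":0.09,"rx":0,"ry":0,"rz":0,"grip":0.5},
    {"x":0,"y":0,"z":0,"rx":0,"ry":0,"rz":0,"grip":0.5},
    {"x":0,"y":0,"z":0,"rx":0,"ry":0,"rz":0,"grip":0.5}
  ]
}}

```text
time_s: 11.9
tcp_pos: [0.5241, -0.3181, 0.0902]
ee_rot: [-0.291, 0.229, 0.926, 0.073]
contact_force: [-0.0, 0.1, 0.5]
grip_width: 0.0427
gripper_force: 0.0
```

>>> {"api": "arm_command", "payload": {
  "steps": [
    {"x":0,"y":0,"z":0,"rx":0,"ry":0,"rz":0,"grip":0.0},
    {"x":0,"y":0,"z":0,"rx":0,"ry":0,"rz":0,"grip":0.0},
    {"x":0,"y":0,"z":0,"rx":0,"ry":0,"rz":0,"grip":0.0},
    {"x":0,"y":0,"z":0,"rx":0,"ry":0,"rz":0,"grip":0.0},
    {"x":0,"y":0,"z":0,"rx":0,"ry":0,"rz":0,"grip":0.0}
  ]
}}

```text
time_s: 12.52
tcp_pos: [0.5244, -0.3179, 0.0903]
ee_rot: [-0.291, 0.229, 0.926, 0.073]
contact_force: [3.0, 0.1, 4.7]
grip_width: 0.0149
gripper_force: 39.0
```

>>> {"api": "arm_command", "payload": {
  "steps": [
    {"x":0,"y":0,"z":-0.1,"rx":0,"ry":0,"rz":0,"grip":0.0},
    {"x":0,"y":0,"z":-0.16,"rx":0,"ry":0,"rz":0,"grip":0.0},
    {"x":0,"y":0,"z":-0.16,"rx":0,"ry":0,"rz":0,"grip":0.0},
    {"x":0,"y":0,"z":-0.16,"rx":0,"ry":0,"rz":0,"grip":0.0},
    {"x":0,"y":0,"z":-0.16,"rx":0,"ry":0,"rz":0,"grip":0.0}
  ]
}}

```text
time_s: 13.15
tcp_pos: [0.5976, -0.3583, 0.2101]
ee_rot: [-0.293, 0.23, 0.925, 0.073]
contact_force: [0.6, -0.6, -2.2]
grip_width: 0.0148
gripper_force: 38.9
```

```bash
python3 - <<'E'
from h import *
print(bot.get_state()['contact_force'].round(1))
go(CUP[0]+[0,0,.19],RP,13)
E
```

```text
[ 0.6 -0.6 -2.2]
t 13.15 from [ 0.5976 -0.3583  0.2101] to [0.5107 0.1439 0.269 ] mm/row 39.5 deg/row 4.49 w 0.0148
xyz [0.111, 0.155, 0.05] r [-0.019, -0.042, 0.059]
xyz [0.123, 0.147, 0.048] r [-0.019, -0.042, 0.059]
xyz [0.133, 0.138, 0.045] r [-0.019, -0.042, 0.059]
xyz [0.144, 0.129, 0.042] r [-0.019, -0.042, 0.059]
xyz [0.153, 0.119, 0.038] r [-0.019, -0.042, 0.059]
xyz [0.162, 0.108, 0.033] r [-0.019, -0.042, 0.059]
xyz [0.169, 0.098, 0.027] r [-0.019, -0.042, 0.059]
xyz [0.176, 0.087, 0.022] r [-0.019, -0.042, 0.059]
xyz [0.182, 0.075, 0.015] r [-0.019, -0.042, 0.059]
xyz [0.187, 0.064, 0.008] r [-0.019, -0.042, 0.059]
xyz [0.19, 0.052, 0.001] r [-0.019, -0.042, 0.059]
xyz [0.193, 0.04, -0.006] r [-0.019, -0.042, 0.059]
xyz [0.195, 0.028, -0.014] r [-0.019, -0.042, 0.059]
```

>>> {"api": "arm_command", "payload": {
  "steps": [
    {"x":0.111,"y":0.155,"z":0.04,"rx":-0.019,"ry":-0.042,"rz":0.059,"grip":0.0},
    {"x":0.123,"y":0.147,"z":0.043,"rx":-0.019,"ry":-0.042,"rz":0.059,"grip":0.0},
    {"x":0.133,"y":0.138,"z":0.045,"rx":-0.019,"ry":-0.042,"rz":0.059,"grip":0.0},
    {"x":0.144,"y":0.129,"z":0.042,"rx":-0.019,"ry":-0.042,"rz":0.059,"grip":0.0},
    {"x":0.153,"y":0.119,"z":0.038,"rx":-0.019,"ry":-0.042,"rz":0.059,"grip":0.0}
  ]
}}

```text
time_s: 13.78
tcp_pos: [0.5648, -0.1648, 0.235]
ee_rot: [-0.185, 0.391, 0.9, 0.046]
contact_force: [0.5, 0.9, -1.6]
grip_width: 0.0149
gripper_force: 39.0
```

>>> {"api": "arm_command", "payload": {
  "steps": [
    {"x":0.162,"y":0.108,"z":0.033,"rx":-0.019,"ry":-0.042,"rz":0.059,"grip":0.0},
    {"x":0.169,"y":0.098,"z":0.027,"rx":-0.019,"ry":-0.042,"rz":0.059,"grip":0.0},
    {"x":0.176,"y":0.087,"z":0.022,"rx":-0.019,"ry":-0.042,"rz":0.059,"grip":0.0},
    {"x":0.182,"y":0.075,"z":0.015,"rx":-0.019,"ry":-0.042,"rz":0.059,"grip":0.0},
    {"x":0.187,"y":0.064,"z":0.008,"rx":-0.019,"ry":-0.042,"rz":0.059,"grip":0.0}
  ]
}}

```text
time_s: 14.4
tcp_pos: [0.5317, 0.0281, 0.2586]
ee_rot: [-0.071, 0.536, 0.841, 0.019]
contact_force: [1.0, 0.3, -2.1]
grip_width: 0.0146
gripper_force: 39.0
```

>>> {"api": "arm_command", "payload": {
  "steps": [
    {"x":0.19,"y":0.052,"z":0.001,"rx":-0.019,"ry":-0.042,"rz":0.059,"grip":0.0},
    {"x":0.193,"y":0.04,"z":-0.006,"rx":-0.019,"ry":-0.042,"rz":0.059,"grip":0.0},
    {"x":0.195,"y":0.028,"z":-0.006,"rx":-0.019,"ry":-0.042,"rz":0.059,"grip":0.0},
    {"x":0,"y":0,"z":0,"rx":0,"ry":0,"rz":0,"grip":0.0},
    {"x":0,"y":0,"z":0,"rx":0,"ry":0,"rz":0,"grip":0.0}
  ]
}}

```text
time_s: 15.02
tcp_pos: [0.5126, 0.1428, 0.2712]
ee_rot: [-0.001, 0.612, 0.791, 0.002]
contact_force: [0.8, -1.3, -2.8]
grip_width: 0.0149
gripper_force: 39.0
```

```bash
python3 - <<'E'
from h import *
print(bot.get_state()['contact_force'].round(1))
go(CUP[0]+[0,0,.146],RP,4)
w=shot('wrist','w7'); t=shot('top','t7')
M=np.hstack([cv2.resize(w['pixels'][140:300,175:335,::-1],(400,400),interpolation=cv2.INTER_CUBIC),cv2.resize(t['pixels'][165:235,140:210,::-1],(400,400),interpolation=cv2.INTER_CUBIC)])
cv2.imwrite('pics/m7.png',M)
E
```

```text
[ 0.8 -1.3 -2.8]
t 15.03 from [0.5126 0.1428 0.2712] to [0.5107 0.1439 0.225 ] mm/row 11.6 deg/row 0.08 w 0.0149
xyz [0.002, -0.002, 0.058] r [0.0, -0.001, -0.001]
xyz [0.002, -0.002, 0.058] r [0.0, -0.001, -0.001]
xyz [0.002, -0.002, 0.058] r [0.0, -0.001, -0.001]
xyz [0.002, -0.002, 0.058] r [0.0, -0.001, -0.001]
```

>>> {"api": "arm_command", "payload": {
  "steps": [
    {"x":0.004,"y":-0.004,"z":0.08,"rx":0,"ry":-0.002,"rz":-0.002,"grip":0.0},
    {"x":0.004,"y":-0.004,"z":0.08,"rx":0,"ry":-0.002,"rz":-0.002,"grip":0.0},
    {"x":0,"y":0,"z":0.06,"rx":0,"ry":0,"rz":0,"grip":0.0},
    {"x":0,"y":0,"z":0,"rx":0,"ry":0,"rz":0,"grip":0.0},
    {"x":0,"y":0,"z":0,"rx":0,"ry":0,"rz":0,"grip":0.0}
  ]
}}

```text
time_s: 15.75
tcp_pos: [0.5122, 0.1452, 0.2281]
ee_rot: [0.001, 0.611, 0.792, 0.002]
contact_force: [-0.1, 0.0, -2.1]
grip_width: 0.0151
gripper_force: 39.1
```

```bash
python3 - <<'E'
from h import *
go(CUP[0]+[0,0,.046],RP,4)
w=shot('wrist','w8');g=w['pixels'].mean(2)
print('cup pred',proj(w,CUP[0]+[0,0,.035]).round(0),proj(w,CUP[-1]+[0,0,.035]).round(0))
M=cv2.resize(w['pixels'][120:300,165:345,::-1],(540,540),interpolation=cv2.INTER_CUBIC); cv2.imwrite('pics/m8.png',M)
E
```

```text
t 15.75 from [0.5122 0.1452 0.2281] to [0.5107 0.1439 0.125 ] mm/row 25.8 deg/row 0.06 w 0.0151
xyz [-0.001, -0.003, 0.129] r [0.001, -0.0, 0.0]
xyz [-0.001, -0.003, 0.129] r [0.001, -0.0, 0.0]
xyz [-0.001, -0.002, 0.129] r [0.001, -0.0, 0.0]
xyz [-0.001, -0.002, 0.129] r [0.001, -0.0, 0.0]
cup pred [253. 196.] [253. 236.]
```

View pics/m8.png

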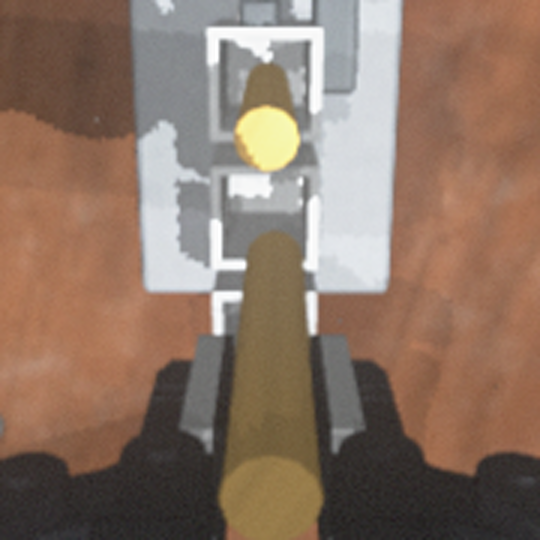

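The wrist view shows bar A standing in cup +1 (top at zoom (267,138)). Bar C's foot is at zoom (275,240), over the middle cup (rim 210–318 by 170–265), about 2 mm too far right. Correct that and lower.

```bash
python3 - <<'E'
from h import *
w=load('w8');p=bot.get_state()['tcp_pos']
print('foot pred',proj(w,[p[0],p[1],p[2]-.082]).round(1),'foot if at rim depth',proj(w,[p[0],p[1],.114]).round(1),'cup pred',proj(w,CUP[0]+[0,0,.035]).round(1),'seen cup ~',(265/3+165,217/3+120))
E
```

```text
foot pred [254.9 206.2] foot if at rim depth [254.8 194.8] cup pred [252.8 195.7] seen cup ~ (253.33333333333331, 192.33333333333331)
```

>>> {"api": "arm_command", "payload": {
  "steps": [
    {"x":-0.003,"y":-0.005,"z":0.05,"rx":0.002,"ry":0,"rz":0,"grip":0.0},
    {"x":-0.003,"y":-0.005,"z":0.05,"rx":0.002,"ry":0,"rz":0,"grip":0.0},
    {"x":0,"y":0,"z":0.02,"rx":0,"ry":0,"rz":0,"grip":0.0},
    {"x":0,"y":0,"z":0,"rx":0,"ry":0,"rz":0,"grip":0.0},
    {"x":0,"y":0,"z":0,"rx":0,"ry":0,"rz":0,"grip":0.0}
  ]
}}

```text
time_s: 16.42
tcp_pos: [0.5104, 0.1437, 0.2042]
ee_rot: [-0.001, 0.61, 0.792, 0.0]
contact_force: [-0.0, 0.5, -1.9]
grip_width: 0.0151
gripper_force: 39.1
```

>>> {"api": "arm_command", "payload": {
  "steps": [
    {"x":0,"y":0,"z":0.1,"rx":0,"ry":0,"rz":0,"grip":0.0},
    {"x":0,"y":0,"z":0.1,"rx":0,"ry":0,"rz":0,"grip":0.0},
    {"x":0,"y":0,"z":0.1,"rx":0,"ry":0,"rz":0,"grip":0.0},
    {"x":0,"y":0,"z":0.09,"rx":0,"ry":0,"rz":0,"grip":0.0},
    {"x":0,"y":0,"z":0,"rx":0,"ry":0,"rz":0,"grip":0.0}
  ]
}}

```text
time_s: 17.05
tcp_pos: [0.5096, 0.1436, 0.1255]
ee_rot: [-0.001, 0.611, 0.792, -0.001]
contact_force: [-0.9, -1.2, -1.1]
grip_width: 0.0153
gripper_force: 39.2
```

```bash
python3 - <<'E'
from h import *
w=shot('wrist','w9');P=cloud(w)
xs=np.array([np.cos(ys),np.sin(ys),0]);yS=np.array([-xs[1],xs[0],0]); d=P-CUP[0]; a=d@xs;b=d@yS
m=(abs(a)<.02)&(b>.025)&(b<.062)
h,e=np.histogram(P[m][:,2],np.arange(.05,.2,.005)); print([(round(x,3),int(n)) for x,n in zip(e,h) if n>5])
s=shot('side','s9'); g=s['pixels'].astype(int).sum(2)//3
for u in(175,176,177,178): print(u,g[156:178,u].tolist())
E
```

```text
[(np.float64(0.05), 73), (np.float64(0.055), 50), (np.float64(0.06), 84), (np.float64(0.065), 64), (np.float64(0.07), 90), (np.float64(0.075), 87), (np.float64(0.08), 141), (np.float64(0.085), 134), (np.float64(0.09), 137), (np.float64(0.095), 886), (np.float64(0.1), 33), (np.float64(0.105), 44), (np.float64(0.11), 47), (np.float64(0.115), 49), (np.float64(0.12), 54), (np.float64(0.125), 62), (np.float64(0.13), 70), (np.float64(0.135), 77), (np.float64(0.14), 93), (np.float64(0.145), 175), (np.float64(0.15), 995)]
175 [143, 148, 147, 147, 149, 149, 150, 149, 159, 137, 139, 143, 148, 147, 125, 104, 129, 143, 140, 161, 154, 128]
176 [132, 138, 143, 147, 149, 150, 140, 143, 149, 145, 123, 103, 137, 141, 130, 140, 142, 140, 138, 139, 140, 141]
177 [121, 120, 122, 141, 131, 140, 116, 134, 141, 143, 112, 64, 121, 123, 115, 137, 143, 141, 141, 142, 141, 142]
178 [116, 129, 112, 133, 101, 121, 112, 121, 128, 123, 122, 86, 98, 99, 111, 125, 130, 139, 134, 138, 126, 134]
```

Bar C is on the floor of the middle cup (rim at 0.097) and the pointer is at v≈167, between the prongs. Release, rise and look.

>>> {"api": "arm_command", "payload": {
  "steps": [
    {"x":0,"y":0,"z":0,"rx":0,"ry":0,"rz":0,"grip":0.45},
    {"x":0,"y":0,"z":0,"rx":0,"ry":0,"rz":0,"grip":0.45},
    {"x":0,"y":0,"z":0,"rx":0,"ry":0,"rz":0,"grip":0.45},
    {"x":0,"y":0,"z":-0.15,"rx":0,"ry":0,"rz":0,"grip":0.45},
    {"x":0,"y":0,"z":-0.25,"rx":0,"ry":0,"rz":0,"grip":0.45}
  ]
}}

```text
time_s: 17.77
tcp_pos: [0.509, 0.1433, 0.2057]
ee_rot: [-0.002, 0.61, 0.792, -0.001]
contact_force: [1.5, 0.8, 0.3]
grip_width: 0.0386
gripper_force: 0.0
```

>>> {"api": "arm_command", "payload": {
  "steps": [
    {"x":0,"y":0,"z":-0.3,"rx":0,"ry":0,"rz":0,"grip":0.45},
    {"x":0,"y":0,"z":-0.2,"rx":0,"ry":0,"rz":0,"grip":0.45},
    {"x":0,"y":0,"z":0,"rx":0,"ry":0,"rz":0,"grip":0.45},
    {"x":0,"y":0,"z":0,"rx":0,"ry":0,"rz":0,"grip":0.45},
    {"x":0,"y":0,"z":0,"rx":0,"ry":0,"rz":0,"grip":0.45}
  ]
}}

```text
time_s: 18.4
tcp_pos: [0.5092, 0.1432, 0.3045]
ee_rot: [-0.002, 0.61, 0.792, -0.001]
contact_force: [-0.2, -0.6, -0.8]
grip_width: 0.0385
gripper_force: 0.0
```

```bash
python3 - <<'E'
from h import *
s=shot('side','s10'); p=s['pixels'].astype(int); g=p.sum(2)//3
for u in(175,176,177,178): print(u,g[156:178,u].tolist(),(p[160:176,u,0]-p[160:176,u,2]).tolist())
t=shot('top','t10')
M=np.zeros((600,800,3),np.uint8)
M[:300,:400]=cv2.resize(s['pixels'][192:297,245:385,::-1],(400,300),interpolation=cv2.INTER_CUBIC)
M[:600,400:]=cv2.resize(s['pixels'][138:198,165:205,::-1],(400,600),interpolation=cv2.INTER_CUBIC)
M[300:,:400]=cv2.resize(s['pixels'][130:214,145:257,::-1],(400,300),interpolation=cv2.INTER_CUBIC)
cv2.imwrite('pics/m10.png',M)
E
```

```text
175 [142, 146, 146, 145, 147, 147, 148, 147, 158, 134, 141, 149, 148, 147, 125, 101, 128, 140, 138, 158, 153, 126] [-1, -1, -3, -11, 46, 73, 10, -13, -15, 61, 46, -3, 0, 3, 3, 3]
176 [129, 137, 141, 146, 147, 147, 138, 141, 146, 141, 137, 147, 134, 114, 123, 140, 141, 139, 137, 136, 137, 140] [-1, -1, -2, -6, 0, 65, 30, -9, -9, 33, 44, 7, -5, -2, -2, -1]
177 [121, 120, 119, 140, 130, 139, 115, 133, 139, 138, 125, 132, 101, 53, 104, 139, 141, 139, 139, 139, 140, 140] [0, -2, -1, -3, -10, 74, 57, -1, -9, -13, 69, 23, -6, -2, -1, -1]
178 [115, 127, 110, 130, 101, 120, 109, 117, 127, 121, 123, 109, 107, 77, 99, 127, 129, 138, 132, 137, 126, 133] [-1, -1, 0, -3, -7, 47, 49, 10, -7, -13, 74, 34, -2, -2, 0, -1]
```

View pics/m10.png

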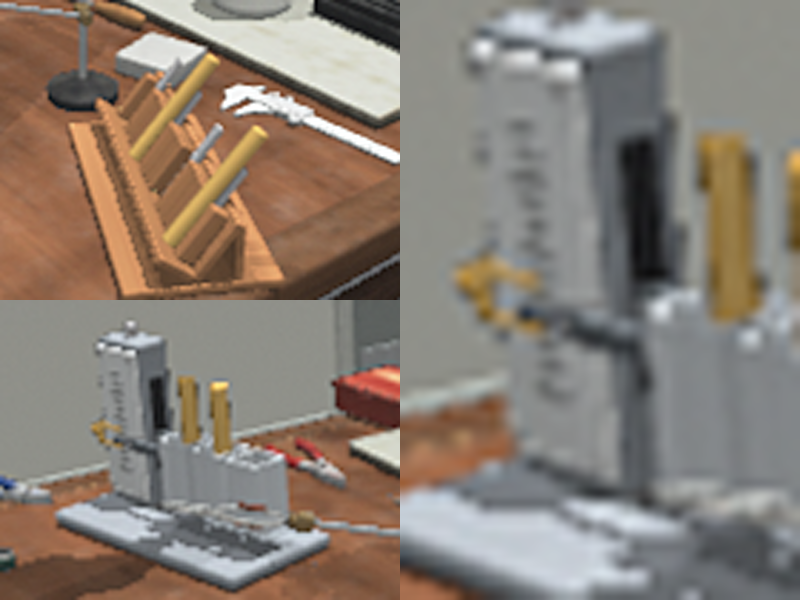

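View: two thin bars (B, D) still in the rack, two thick bars upright in cups +1 and 0. The pointer lies just above the lower prong (zoom (525,312)), which is too close to call. I'll measure from nearby with the wrist camera, tilted to see the plate from the left.

```bash
cat >> h.py <<'E'
xs=np.array([np.cos(ys),np.sin(ys),0]);yS=np.array([-xs[1],xs[0],0])
def Rst():
    s=bot.get_state();q=s['ee_rot'];return Ro.from_quat([q[1],q[2],q[3],q[0]]).as_matrix(),s['tcp_pos']
E
python3 - <<'E'
from h import *
R,p=Rst(); w=shot('wrist','w11'); C=-w['R'].T@w['t']
ct=R.T@(C-p); Rc=R.T@w['R'].T  # cam pos & axes in tool
print('cam in tool',ct.round(3),Rc.round(2).tolist())
tgt=np.array([.495,.2782,0])-.022*xs+.018*yS+[0,0,.08]
for tilt,front in((30,0),(30,25),(40,25)):
    RP2=RP@Ro.from_euler('y',-tilt,degrees=True).as_matrix()
    RP2=Ro.from_euler('z',-front,degrees=True).as_matrix().T@RP2 if front else RP2
    ray=np.linalg.inv(w['K'])@[256,120,1]; 
    Cw=tgt-RP2@Rc@ray*.23
    T=Cw-RP2@ct; print(tilt,front,'cam',Cw.round(3),'TCP',T.round(3),'toolz',RP2[:,2].round(2),'tip',(T+RP2[:,2]*.014).round(3))
    if front==0: go(T,RP2,10)
E
```

```text
cam in tool [ 0.075  0.    -0.127] [[0.0, -0.95, -0.3], [1.0, 0.0, 0.0], [0.0, -0.3, 0.95]]
30 0 cam [0.437 0.411 0.284] TCP [0.469 0.286 0.211] toolz [ 0.13 -0.48 -0.87] tip [0.471 0.28  0.199]
t 18.55 from [0.5097 0.1433 0.3048] to [0.4693 0.2863 0.211 ] mm/row 17.6 deg/row 3.01 w 0.0385
xyz [0.074, -0.001, 0.047] r [-0.0, -0.05, 0.0]
xyz [0.077, -0.001, 0.043] r [-0.0, -0.05, 0.0]
xyz [0.079, -0.001, 0.039] r [-0.0, -0.05, 0.0]
xyz [0.081, -0.001, 0.035] r [-0.0, -0.05, 0.0]
xyz [0.082, -0.001, 0.031] r [-0.0, -0.05, 0.0]
xyz [0.084, -0.001, 0.026] r [-0.0, -0.05, 0.0]
xyz [0.085, -0.001, 0.022] r [-0.0, -0.05, 0.0]
xyz [0.086, -0.001, 0.017] r [-0.0, -0.05, 0.0]
xyz [0.087, -0.001, 0.013] r [-0.0, -0.05, 0.0]
xyz [0.088, -0.001, 0.008] r [-0.0, -0.05, 0.0]
30 25 cam [0.389 0.386 0.284] TCP [0.471 0.287 0.211] toolz [ 0.32 -0.38 -0.87] tip [0.475 0.281 0.199]
40 25 cam [0.367 0.412 0.259] TCP [0.456 0.304 0.21 ] toolz [ 0.41 -0.49 -0.77] tip [0.462 0.297 0.199]
```

```bash
python3 - <<'E'
from h import *
RP2=Ro.from_euler('z',25,degrees=True).as_matrix()@RP@Ro.from_euler('y',-30,degrees=True).as_matrix()
go([.460,.299,.238],RP2,8)
E
```

```text
t 18.55 from [0.5097 0.1433 0.3048] to [0.46  0.299 0.238] mm/row 22.1 deg/row 4.86 w 0.0385
xyz [0.102, -0.005, 0.042] r [-0.014, -0.062, -0.051]
xyz [0.105, -0.0, 0.035] r [-0.014, -0.062, -0.051]
xyz [0.107, 0.005, 0.028] r [-0.014, -0.062, -0.051]
xyz [0.108, 0.01, 0.022] r [-0.014, -0.062, -0.051]
xyz [0.108, 0.016, 0.015] r [-0.014, -0.062, -0.051]
xyz [0.108, 0.021, 0.008] r [-0.014, -0.062, -0.051]
xyz [0.107, 0.027, 0.001] r [-0.014, -0.062, -0.051]
xyz [0.105, 0.033, -0.005] r [-0.014, -0.062, -0.051]
```

>>> {"api": "arm_command", "payload": {
  "steps": [
    {"x":0.102,"y":-0.005,"z":0.042,"rx":-0.014,"ry":-0.062,"rz":-0.051,"grip":0.45},
    {"x":0.105,"y":0,"z":0.035,"rx":-0.014,"ry":-0.062,"rz":-0.051,"grip":0.45},
    {"x":0.107,"y":0.005,"z":0.028,"rx":-0.014,"ry":-0.062,"rz":-0.051,"grip":0.45},
    {"x":0.108,"y":0.01,"z":0.022,"rx":-0.014,"ry":-0.062,"rz":-0.051,"grip":0.45},
    {"x":0.108,"y":0.016,"z":0.015,"rx":-0.014,"ry":-0.062,"rz":-0.051,"grip":0.45}
  ]
}}

```text
time_s: 19.18
tcp_pos: [0.4791, 0.2416, 0.2635]
ee_rot: [0.15, 0.491, 0.855, -0.07]
contact_force: [0.2, -0.5, -0.5]
grip_width: 0.0385
gripper_force: 0.0
```

>>> {"api": "arm_command", "payload": {
  "steps": [
    {"x":0.108,"y":0.021,"z":0.008,"rx":-0.014,"ry":-0.062,"rz":-0.051,"grip":0.45},
    {"x":0.107,"y":0.027,"z":0.001,"rx":-0.014,"ry":-0.062,"rz":-0.051,"grip":0.45},
    {"x":0.105,"y":0.033,"z":-0.005,"rx":-0.014,"ry":-0.062,"rz":-0.051,"grip":0.45},
    {"x":0,"y":0,"z":0,"rx":0,"ry":0,"rz":0,"grip":0.45},
    {"x":0,"y":0,"z":0,"rx":0,"ry":0,"rz":0,"grip":0.45}
  ]
}}

```text
time_s: 19.8
tcp_pos: [0.461, 0.2983, 0.2392]
ee_rot: [0.236, 0.41, 0.874, -0.11]
contact_force: [0.5, 0.4, 0.2]
grip_width: 0.0379
gripper_force: 0.0
```

```bash
python3 - <<'E'
from h import *
w=shot('wrist','w12'); p=w['pixels'].astype(int);P=cloud(w)
hsv=cv2.cvtColor(w['pixels'],cv2.COLOR_RGB2HSV).astype(int)
d=P-np.array([.495,.2782,0]);a=d@xs;b=d@yS;z=P[...,2]
near=(a>-.05)&(a<-.005)&(b>-.04)&(b<.05)&(z>.04)&(z<.17)
gold=near&(hsv[...,1]>90)&(hsv[...,0]>12)&(hsv[...,0]<35)
dark=near&(p.max(2)<95)
for n,m in(('gold',gold),('dark',dark)):
    vv,uu=np.nonzero(m); print(n,m.sum(),uu.min() if m.any() else '',uu.max() if m.any() else '',vv.min() if m.any() else '',vv.max() if m.any() else '')
    print(' a',np.percentile(a[m],[2,50,98]).round(4),'b',np.percentile(b[m],[2,50,98]).round(4),'z',np.percentile(z[m],[2,50,98]).round(4))
for tgtz in(.12,.1,.08,.07): print(tgtz,proj(w,np.array([.495,.2782,0])-.022*xs+.018*yS+[0,0,tgtz]).round(0))
vv,uu=np.nonzero(gold|dark); u0,u1,v0,v1=uu.min()-2,uu.max()+3,vv.min()-2,vv.max()+3
print(u0,v0)
for v in range(v0,min(v1,v0+80)): print(v,''.join('G' if gold[v,u] else '#' if dark[v,u] else '.' for u in range(u0,min(u1,u0+110))))
E
```

```text
gold 391 250 280 94 135
 a [-0.0217 -0.0193 -0.0102] b [0.0024 0.0329 0.0436] z [0.066  0.0788 0.0839]
dark 81 232 256 109 167
 a [-0.0259 -0.0241 -0.0174] b [-0.0375 -0.0017  0.0068] z [0.0438 0.0753 0.1316]
0.12 [257. 143.]
0.1 [257. 130.]
0.08 [256. 118.]
0.07 [256. 113.]
230 92
92 .....................................................
93 .....................................................
94 .........................................GGGG........
95 ........................................GGGGGGG......
96 .......................................GGGGGGGGG.....
97 .......................................GGGGGGGGGG....
98 ...................................GG.GGGGGGGGGGGG...
99 ..................................GGGGGGGGGGGGGGGGG..
100 .................................GGGGGGGGGGGGGGGGG...
101 .................................GGGGGGGGGGGGGGGGG...
102 ................................GGGGGGGGGGGGGGGGGG...
103 ...............................GGGGGGGGGGGGGGGGGG....
104 ...............................GGGGGGGGGGGGGGGGGG....
105 ..............................GGGGGGGGGGGGGGGGGG.....
106 .........
[... 2998 characters left out ...]
....
158 .....................##..............................
159 .....................#..#............................
160 .....................................................
161 .......................#.............................
162 .....................................................
163 .....................................................
164 .....................................................
165 ........................#............................
166 .......................#.............................
167 .......................#.............................
168 .....................................................
169 .....................................................
```

```bash
python3 - <<'E'
from h import *
w=load('w12'); p=w['pixels'].astype(int);P=cloud(w)
d=P-np.array([.495,.2782,0]);a=d@xs*1e3;b=d@yS*1e3;z=P[...,2]*1e3
for v in range(112,142,2):
    print(v,' '.join(f"{u}:{a[v,u]:.0f},{b[v,u]:.0f},{z[v,u]:.1f},{p[v,u,0]}/{p[v,u,2]}" for u in range(240,264,1) if p[v,u,0]-p[v,u,2]>35 or p[v,u].max()<115))
E
```

```text
112 244:-22,-18,12.6,106/112 245:-21,-17,12.0,105/111 246:-20,-17,12.5,107/111 247:-19,-16,12.6,105/111 248:-17,-16,11.0,107/112 254:-17,2,38.9,106/106 255:-17,5,44.3,98/83 256:-22,17,66.5,140/88 257:-21,18,67.4,176/95 258:-20,18,66.7,172/94 259:-19,18,66.4,153/95 261:-22,28,83.9,158/94 262:-21,28,83.8,184/97 263:-20,28,82.5,185/96
114 244:-21,-20,12.1,107/112 245:-19,-20,11.3,107/111 246:-19,-18,13.7,107/113 247:-17,-19,11.9,104/109 253:-17,-1,39.5,102/104 254:-17,2,44.5,96/81 255:-21,14,64.8,135/87 256:-21,15,66.7,159/88 257:-21,16,68.5,157/90 258:-19,16,67.0,144/97 260:-21,25,82.2,157/90 261:-21,25,81.9,185/96 262:-20,26,83.2,181/99 263:-19,27,83.0,161/106
116 246:-17,-22,11.8,104/109 247:-16,-22,11.8,109/113 252:-17,-4,38.8,107/109 253:-17,-1,43.8,105/92 254:-22,12,66.2,144/91 255:-21,13,67.0,173/93 256:-20,13,67.5,168/94 257:-19,14,67.0,145/101 259:-21,23,82.4,164/95 260:-21,24,83.9,184/95 261:-20,24,83.5,181/99 262:-19,25,83.6,157/105
118 251:-17,-6,40.0,104/103 252:-17,-4,44.0,106/92 253:-22,9,66.0,148/98 254:-21,10,67.2,176/94 255:-20,11,67.0,165/89 256:-19,11,67.5,148/102 25
[... 1951 characters left out ...]
/102 257:-17,9,91.2,96/97
136 241:-26,-12,72.5,89/93 242:-25,-10,74.7,87/91 243:-25,-10,75.0,90/97 244:-24,-10,74.7,91/97 245:-21,-13,68.2,102/102 252:-17,-4,78.5,110/101 253:-18,1,84.6,94/95 254:-18,3,86.9,103/106 255:-18,6,91.5,91/91 256:-17,6,91.4,100/99
138 240:-26,-16,71.9,96/98 241:-25,-14,74.1,87/92 242:-25,-12,76.0,85/89 243:-24,-12,75.0,85/91 244:-22,-13,73.7,86/90 245:-21,-13,72.7,94/97 251:-17,-6,79.1,109/109 252:-17,-2,83.6,97/97 253:-17,-0,86.4,108/108 254:-18,4,91.5,89/88 255:-17,5,92.5,101/99
140 240:-26,-15,75.6,95/98 241:-25,-13,78.3,87/94 242:-24,-13,77.2,90/94 243:-23,-12,78.2,85/91 244:-22,-12,77.7,90/96 245:-21,-13,76.4,100/102 253:-18,1,92.2,96/97 254:-17,2,93.0,108/108
```

Wrist depth shows the pointer bar from z 71 to 75 mm, so its middle is about 73 mm. The prong tops are at 67 and 83.5 mm, which puts the gap at about 67–80 mm with its middle at 73.7 mm. The load is right. The thin bars are still in the rack and the arm is clear, so I'm handing in.

```bash
python3 - <<'E'
from h import *
print(bot.sign_off())
E
```

```text
the job is handed in; nothing more can be done
None
```

The job is handed in: both thick bars stand upright in the scale's cups with the pointer about 1 mm from the middle of the clip's gap, and both thin bars are still in the rack.

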